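# Clear the T-slots of a suction-base work plate and snap its end cover on

### The arm

A 6-joint arm with a two-finger parallel gripper is mounted at the origin on the work surface. World frame = base frame: x ahead of the robot, y to its left, z up, the work surface at z = 0. Lengths are in mm, angles in rad, forces in N, time in s.
With the tool pointing down it reaches from about 300 to 850 mm from the base axis. Payload 4.2 kg.
Tool frame: the origin (TCP) lies midway between the tips of the shut fingers; the grasp point (between the pads) lies 19 mm behind it (arm.hold_point_z is the distance from the TCP to the grasp point, in mm); z points along the fingers, y is the direction in which the jaws open and shut (so a half turn about z gives the same grasp; the last joint's range is limited). The gripper opens to 91 mm and grips with 3 to 60 N. Pads are 32 mm wide; open, the fingers measure 118 mm over their backs; the gripper's body (76 mm by 178 mm) begins 60 mm behind the grasp point.
Start: joints at [1.284, 0.32, 1.565, -0, 1.257, -0.02], TCP at [151.598, 554.672, 213.976] pointing down, gripper open.
Joint ranges: [-3.11, 3.11], [-0.84, 2.01], [0.21, 2.61], [-1.34, 4.49], [0.05, 2.63], [-2.56, 2.56]. Speed limits (rad/s): [2.57, 2.57, 3.14, 3.14, 3.14, 3.14].

### API

Orientations are given as a unit quaternion [x, y, z, w].
In Python, from rig import arm gives the robot as it stands.
- The arm moves only by the tool servo_tool, never from a script. Its argument "commands" is one flat list of numbers, 7 for each row, row after row: the opening, from 0 (shut) to 1 (fully open), then the shift along the tool's x, y, z in units of 40 mm (1.0 is 40 mm), then the turn, a rotation vector about the tool's x, y, z in units of 8 degrees (1.0 is 8 degrees). A call has 1 to 12 rows; each row shifts and turns the pose as measured when the row begins, along the tool's axes as they then stand; what a row does not reach is not made up. A row lasts 1/8 s, in which the tool goes at most 62.5 mm and 10.7 degrees, less where a joint would pass 70% of its speed; a pose out of reach is approached as far as the arm can. A call is refused whole if a number of a shift passes 1 or a number of a turn 1, either way. A call with a gripper value outside its range is refused whole. The fingers move at their own pace and stop on an object; the grip force is fixed at half the most. Time passes only in rows, so rows that do not move let the fingers close. It gives the time, the measured TCP pose, the force and the opening at its end, in the units of the state.
- arm.sense(): the state, without advancing time (a new reading comes with each control period).
- arm.grab_frame(name): name is "scene" or "top"; returns a dict with "pixels" (480x640x3 uint8, red, green, blue), "z_map" (480x640 float32, mm along the optical axis (not along the pixel's ray), 0 where there is no reading), "mtx" (3x3 intrinsics, pixels), "pose" (4x4, takes a point from camera to world coordinates). Camera axes: x right, y down, z forward; pixel columns grow to the right and rows downward; lengths in mm; the calibration is good to about 2 mm. A picture is of the moment at which its call begins.
- arm.finish_job(): hands the job in, once; it reports no verdict.
The state is a dict: "t": time; "joint_pos": joint angles; "joint_vel": joint speeds; "tau": joint torques, N m; "eef_pos": TCP position; "orientation": TCP orientation; "contact_force": force on the tool from outside, world axes, zero at the start; "torque": the same for the moment, N m; "grip_width": finger opening in mm.
Only numpy, scipy, OpenCV 4.12 (cv2) and the standard library are available. Lean on these libraries where they do the work, as an engineer would, in place of code of your own. Each camera call takes 0.05 s, during which the arm holds its last target.

### The job

Get the slotted hobby work plate cleared and closed up: first lock its suction base by swinging the lever at its side right over, away from the robot, to its stop; then take the T-footed scraper from the rack and, with it and not with the fingers, drive every wooden offcut that is lodged in the T-slots out of the slots' open ends into the plate's tray. Then push the loose end cover straight down over the two snap hooks, in front of the emptied slots, until both sides click, and see that the scraper is back upright in its opening in the rack. Leave the pencils, pencil pot, stapler, marble jar and eraser where they are.

Things in the scene. Friction and masses are not known exactly. Their poses are not given: they have to be found in the camera images.
- plate: Aluminium T-slot plate on a black suction base, fixed; place and yaw vary. Origin on the desk, z up, x along the slots to their open ends, y across. In mm in this frame: plate x -95 to 85, y -74 to 74, flat top z 54. Four slots, centre lines y -51, -17, 17, 51, closed at x -83, open at x 85. Hook brackets: x 70 to 115, |y| 75 to 102, top z 30.
- slot_mouth (a point): At x 85, y 0, z 30 mm of the plate's frame, level with the slot floors. Slot section: 24 mm wide from z 30 to 43, above it a neck 14 mm wide up to z 54. From x -83 to -51 the neck is opened to 24 mm as a drop-in pocket; where the neck begins its edges are flared by 3 mm.
- tray (a point): Middle of the floor of the plate's black tray, in front of the open ends: x 137, y 0, z 6 mm of the plate's frame. Inside it is 103 mm (x 85 to 188) by 144 mm; rim at z 22.
- lock_lever (a joint): Suction lever at the plate's +y side, stays where it is left (about 1.6 N at the knob). Hinge line along the plate's y. At 0 rad it leans 50 degrees from upright to the plate's -x (unlocked); the value grows as it swings up and over to +x, to its stop at 1.75, leaning 50 degrees to +x (locked). Starts between 0 and 0.35.
- lever_pivot (a point): Point on the lever's hinge line, in the middle of its arm: x -20, y 122, z 28 mm of the plate's frame; axes as the plate's.
- lever_knob (a point): Centre of the lever's black knob: cylinder along the plate's y, 20 mm diameter, 24 mm long, 75 mm from the hinge line. Pinched from above by its flat ends it turns between the fingers as the lever swings. To its -y side the bearing (z 40) begins 15 mm away and the plate (z 54) 36 mm away; the +y side is open.
- scraper: Scraper, about 160 g, same after half a turn. Origin under the foot's middle, z up, x the pushing direction. In mm: steel foot 8 (x) x 18 (y) x 7 high; stem 8 x 9, z 7 to 21; black shoe 64 x 40, z 21 to 29; wooden grip 24 (x) x 34 (y), z 29 to 69; cap 24 x 44 to z 76. With the shoe on the plate's top the foot is 3 mm above the slot floor; it enters at the pocket and leaves at the open end.
- rack: Grey plastic rack, fixed, 124 (x) x 130 (y) x 32 mm high; place and yaw vary. Origin under its centre, z up. It holds two pencils in ribbed slots at y 22 and 38 mm, and at y -25 mm the scraper, in an opening 24 (x) x 34 (y) mm that goes down to the desk.
- rack_home (a point): Where the scraper's origin is when it hangs in the rack, shoe resting on the rack's top: 11 mm above the desk, in the middle of the opening. Axes as the rack's; the scraper's shoe lies along the rack's x.
- cover: End cover, black plastic, 120 g, 200 mm along its y, 26 mm along its x, same after half a turn. Origin under its centre, z up; it lies on the desk right way up. In mm: the middle 144 is a bar 24 high with a grip rib on top, 14 (x) x 64 (y), z 24 to 54. At each end a flange 10 high with a window 18 (x) by 16 (y), |y| 74 to 90.
- cover_seat (a point): Where the cover's origin is when fully down: x 100, y 0, z 30 mm of the plate's frame, underside on the two brackets, its y along the plate's y. Axes as the plate's.
- hook_left (a joint): Bend of the white snap hook at x 100, y 86 mm of the plate's frame: 12 mm along x, 5 mm thick, top z 58 mm, a sloped barb outwards (widest at |y| 94, z 42 to 45). 0 is straight; it bends inwards (positive, to about 0.13 rad) as the cover's window passes the barb, and springs back with the click. Both hooks together take about 10 to 20 N of push.
- hook_right (a joint): The same for the hook at the plate's -y side (y -86 mm).
- offcut1: Wooden offcut, plain strip, 62 x 20 x 11 mm. 30 g, lying lengthwise in one of the four slots with its middle between x -8 and x 40 mm of the plate's frame; it may be absent. Origin at the middle of its underside, z up.
- offcut2: Wooden offcut with a notched front end, 64 x 20 x 11 mm. 30 g, lying lengthwise in one of the four slots with its middle between x -8 and x 40 mm of the plate's frame; it may be absent. Origin at the middle of its underside, z up.
- offcut3: Plywood offcut, plain strip, 66 x 18 x 10 mm. 30 g, lying lengthwise in one of the four slots with its middle between x -8 and x 40 mm of the plate's frame; it may be absent. Origin at the middle of its underside, z up.
- offcut4: Plywood offcut with notched ends, 60 x 20 x 11 mm. 30 g, lying lengthwise in one of the four slots with its middle between x -8 and x 40 mm of the plate's frame; it may be absent. Origin at the middle of its underside, z up.
- pencil0: graphite pencil lying in the rack, 173 mm long, 7.4 mm thick; origin under its middle
- pencil1: graphite pencil lying in the rack, as the other
- pencil_pot: orange silicone pencil pot, round, 76 mm wide, 95 mm tall; origin under its centre
- stapler: chrome stapler, 140 mm long, 55 mm tall, lying along its own x; origin under its centre
- marble_jar: glass jar of marbles with a steel twist cap, 72 mm wide, 94 mm tall; origin under its centre
- eraser: white eraser, 58 x 22 x 12 mm; origin under its centre

How it is judged:
By the outcome, as a careful person would: the job done as asked, in the order asked, and still so for the second after the job is handed in, with the robot touching nothing.
Of offcut1, offcut2, offcut3, offcut4 only 3 to 4 are there at a start; the rules pass over those that are not, and their reading is None.
At some moment in a run one of cover may be knocked a few centimetres aside while the robot is not near it.
Once in a run the grip may slacken for a moment while it holds something.
It also fails if it takes over 192 s, if anything falls off the work surface, if the arm or the gripper's body presses on something with over 40 N, if the wrist force passes 120 N, or if a joint passes its speed limit or range.

## Working session

There is one attempt and no reset: what is moved stays moved. The work goes in short steps, Python scripts to look and compute and a tool call to move; the robot and the scene stay as the last step left them, time stands still between calls to the robot, and variables do not carry over. Pictures are saved under pics/ and viewed, and the job is handed in when it is done.

Besides the shell and the picture viewer there is one more tool, called as name(argument=value, ...) on one line, values as JSON. servo_tool: Moves the arm, as the interface text tells. Its arguments: {"type":"object","properties":{"commands":{"type":"array","items":{"type":"number"}}},"required":["commands"]}

```bash
mkdir -p pics; ls; python3 - <<'E'
from rig import arm
import cv2,json
for n in("scene","top"):
    f=arm.grab_frame(n)
    cv2.imwrite(f"pics/{n}0.png",f["pixels"][:,:,::-1])
    print(n,f["mtx"].tolist(),f["pose"].round(4).tolist())
print(arm.sense(),arm.hold_point_z)
E
```

```text
pics
scene [[543.2128119582612, 0.0, 325.2398421834239], [0.0, 543.2128119582612, 244.69497831435137], [0.0, 0.0, 1.0]] [[0.7781, 0.5196, -0.3529, 989.3424], [0.6281, -0.6349, 0.4499, -479.1683], [0.0097, -0.5717, -0.8204, 916.8947], [0.0, 0.0, 0.0, 1.0]]
top [[556.3511713671506, 0.0, 315.84977896953944], [0.0, 556.3511713671506, 237.55853257697348], [0.0, 0.0, 1.0]] [[0.0031, -0.9988, 0.0479, 542.0241], [-0.9998, -0.0021, 0.0195, -8.2907], [-0.0194, -0.048, -0.9987, 1213.2721], [0.0, 0.0, 0.0, 1.0]]
{'t': 0.1, 'joint_pos': array([ 1.28399299e+00,  3.20200669e-01,  1.56555042e+00, -2.71271509e-05,
        1.25738349e+00, -2.00003917e-02]), 'joint_vel': array([-0.00079965, -0.00212372, -0.00126171,  0.00056848,  0.00168804,
        0.00015438]), 'tau': array([ 7.55320962e-04, -4.13329411e+01, -2.32511759e+01,  7.26930192e-02,
        4.22953838e-02, -4.51818858e-05]), 'eef_pos': array([151.47922475, 554.2240485 , 213.22259673]), 'orientation': array([ 1.33001961e-01,  9.91115474e-01, -7.63881486e-04, -1.05055845e-04]), 'contact_force': array([ 0.86449098,  0.60163164, -0.13688359]), 'torque': array([-0.02966659,  0.01681113,  0.01379086]), 'grip_width': 91.53680838549428} 18.8
```

View pics/scene0.png

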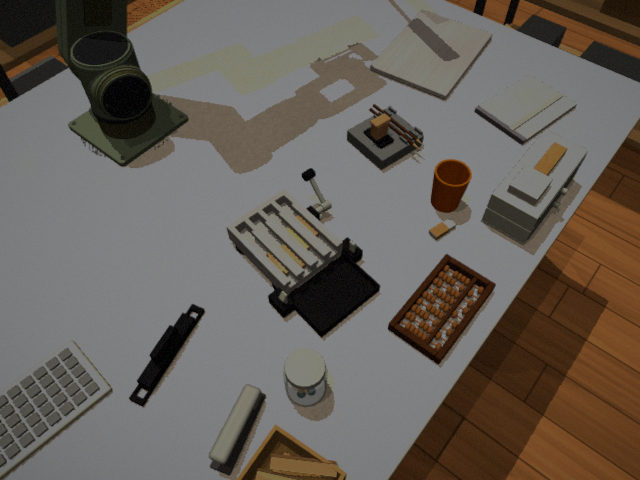

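View pics/top0.png

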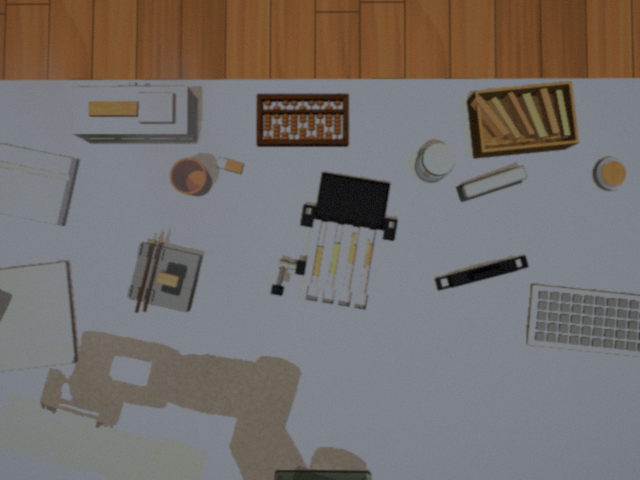

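```bash
cat > h.py <<'E'
import numpy as np,cv2
from rig import arm
def crop(f,x0,y0,x1,y1,name,s=None):
    im=f["pixels"][y0:y1,x0:x1,::-1]
    s=s or min(800/(x1-x0),600/(y1-y0))
    cv2.imwrite(f"pics/{name}.png",cv2.resize(im,None,fx=s,fy=s,interpolation=cv2.INTER_CUBIC))
def ray(f,u,v,z):
    K,P=f["mtx"],f["pose"]
    d=P[:3,:3]@np.linalg.solve(K,[u,v,1.0]); o=P[:3,3]
    return o+d*(z-o[2])/d[2]
def proj(f,p):
    K,P=f["mtx"],f["pose"]
    c=P[:3,:3].T@(np.asarray(p,float)-P[:3,3]); q=K@c; return q[:2]/q[2]
def cloud(f):
    K,P=f["mtx"],f["pose"]; z=f["z_map"]
    v,u=np.mgrid[0:480,0:640]
    c=np.stack([(u-K[0,2])*z/K[0,0],(v-K[1,2])*z/K[1,1],z],-1)
    w=c@P[:3,:3].T+P[:3,3]; w[z==0]=np.nan; return w
E
python3 - <<'E'
from h import *
import pickle
t=arm.grab_frame("top");s=arm.grab_frame("scene")
pickle.dump((t,s),open("f0.pkl","wb"))
crop(t,260,160,420,320,"t_plate");crop(t,120,220,220,320,"t_rack");crop(t,420,240,540,300,"t_cover")
crop(s,220,160,390,340,"s_plate");crop(s,340,90,440,180,"s_rack")
w=cloud(t)
m=(w[...,2]<-20)|(w[...,2]>400)
print(np.nanmedian(w[300:470,100:600,2]))
E
```

```text
-0.6365594726269137
```

View pics/t_plate.png

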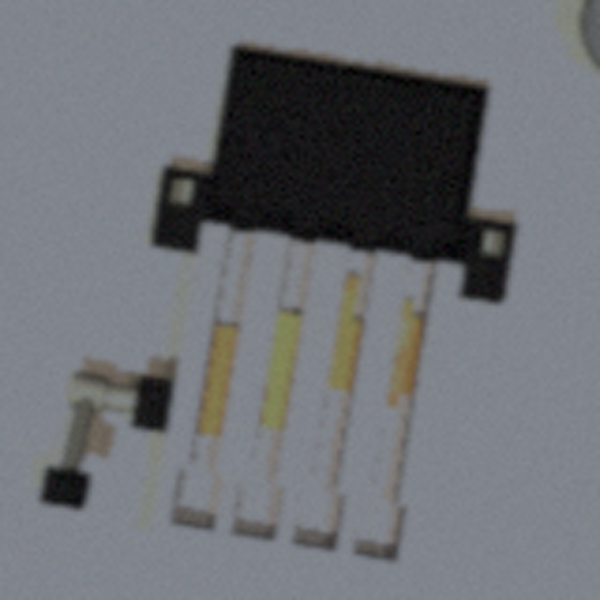

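View pics/t_rack.png

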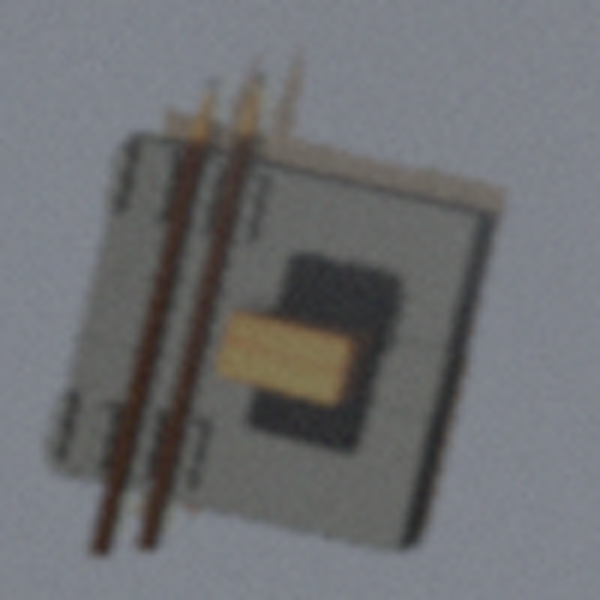

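View pics/t_cover.png

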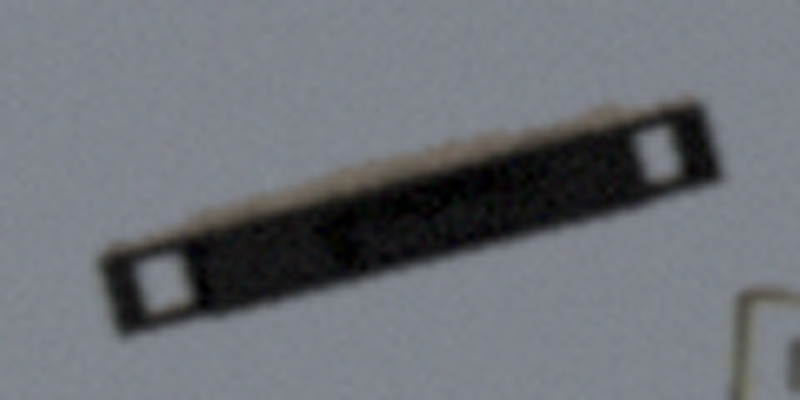

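View pics/s_plate.png

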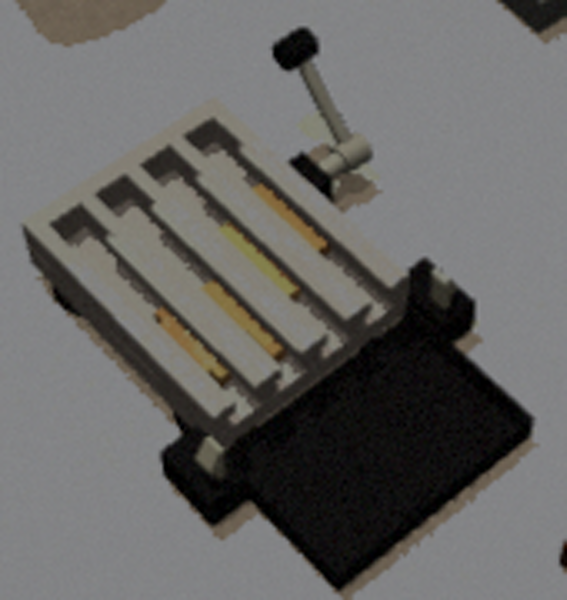

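View pics/s_rack.png

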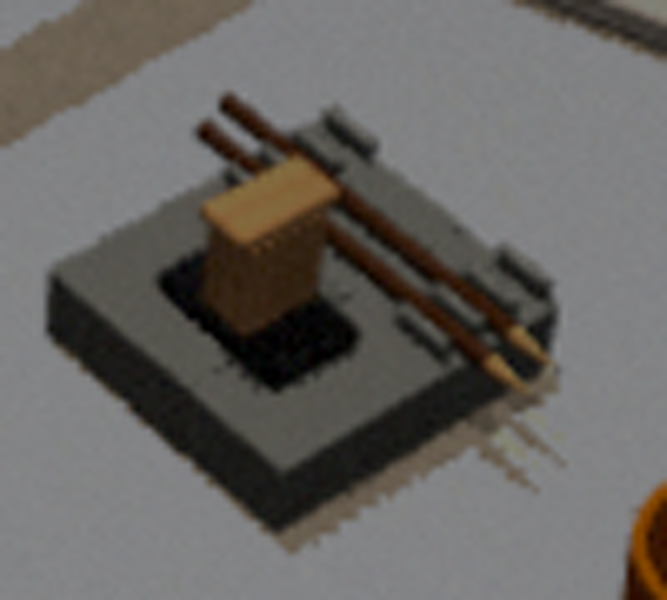

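```bash
cat >> h.py <<'E'
def rectz(w,z0,z1,box,extra=None):
    """min-area rect of points with z in range, in world xy box"""
    m=(w[...,2]>z0)&(w[...,2]<z1)&(w[...,0]>box[0])&(w[...,0]<box[1])&(w[...,1]>box[2])&(w[...,1]<box[3])
    if extra is not None: m&=extra
    n,l,st,_=cv2.connectedComponentsWithStats(m.astype(np.uint8))
    k=1+st[1:,4].argmax(); m=l==k
    p=w[m][:,:2].astype(np.float32)
    r=cv2.minAreaRect(p)
    return r,m.sum(),np.median(w[m][:,2]),p.mean(0)
E
python3 - <<'E'
from h import *
import pickle
t,s=pickle.load(open("f0.pkl","rb"))
for n,f in(("top",t),("scene",s)):
    w=cloud(f)
    print(n,"desk z",np.nanmedian(w[(abs(w[...,0]-450)<60)&(abs(w[...,1]+150)<60)],0))
    for nm,a in dict(plate=(49,60,380,680,-120,190),tray=(1,25,540,720,-120,150),rack=(28,38,380,600,240,480),grip=(70,100,380,600,240,480),cov=(15,70,400,600,-480,-250),cov2=(5,70,400,600,-480,-250),knob=(50,110,380,600,80,190)).items():
        try: print(nm,rectz(w,a[0],a[1],a[2:]))
        except Exception as e: print(nm,e)
E
```

```text
top desk z [ 449.90577654 -151.69642699   -0.56335405]
plate (((536.7982177734375, -38.107086181640625), (147.8838348388672, 180.3292236328125), 80.75800323486328), np.int64(3594), np.float64(53.148551034170964), array([537.1614  , -37.777794], dtype=float32))
tray (((667.8993530273438, -50.126625061035156), (139.70912170410156, 104.19227600097656), 89.897705078125), np.int64(2513), np.float64(5.208690189221443), array([673.58386 , -55.664394], dtype=float32))
rack (((515.9898681640625, 340.09454345703125), (131.33499145507812, 161.19969177246094), 77.73246002197266), np.int64(2500), np.float64(31.808960848661627), array([514.91156, 340.2945 ], dtype=float32))
grip (((511.2341613769531, 316.9674987792969), (44.723384857177734, 24.24949073791504), 75.00044250488281), np.int64(259), np.float64(85.3633059470917), array([511.5488 , 316.68314], dtype=float32))
cov (((525.2160034179688, -339.84326171875), (26.259708404541016, 145.06967163085938), 14.7814359664917), np.int64(860), np.float64(24.567252334270165), array([ 525.37085, -337.23978], dtype=float32))
cov2 (((526.3252563476562, -342
[... 1163 characters left out ...]
p.int64(225), np.float64(86.36772199564393), array([516.04285, 314.85605], dtype=float32))
cov (((527.7413330078125, -339.57244873046875), (28.316436767578125, 143.70339965820312), 14.835344314575195), np.int64(1430), np.float64(24.641838009308458), array([ 532.02814, -343.1669 ], dtype=float32))
cov2 (((520.7039184570312, -343.68817138671875), (44.33673858642578, 195.09564208984375), 14.63299560546875), np.int64(1889), np.float64(23.5660474561397), array([ 533.8212 , -348.22495], dtype=float32))
knob (((505.385009765625, 93.94186401367188), (46.28043746948242, 26.16495704650879), 1.6167645454406738), np.int64(214), np.float64(81.14681735478882), array([502.90253,  90.49881], dtype=float32))
```

```bash
cat >> h.py <<'E'
from scipy.spatial.transform import Rotation as R
import json,os
PY=np.radians(-9.4); PO=np.array([542.4,-38.5,0.])
def p2w(p,yaw=None,o=None):
    return R.from_euler('z',PY if yaw is None else yaw).apply(p)+(PO if o is None else o)
def w2p(p,yaw=None,o=None):
    return R.from_euler('z',-(PY if yaw is None else yaw)).apply(np.asarray(p)-(PO if o is None else o))
def go(pw,yaw_y):
    """delta to TCP world pos pw with tool z down, tool y at world angle yaw_y(rad)"""
    s=arm.sense(); r=R.from_quat(s["orientation"])
    ty=np.array([np.cos(yaw_y),np.sin(yaw_y),0]); tz=np.array([0,0,-1.]); tx=np.cross(ty,tz)
    g=R.from_matrix(np.stack([tx,ty,tz],1))
    d=np.asarray(pw)-s["eef_pos"]
    print("t %.2f"%s["t"],"tcp",s["eef_pos"].round(1),"F",s["contact_force"].round(1),"w %.1f"%s["grip_width"])
    print(" now-axes units",(r.inv().apply(d)/40).round(2)," goal-axes",(g.inv().apply(d)/40).round(2)," turn",(np.degrees((r.inv()*g).as_rotvec())/8).round(2), "toolz",r.apply([0,0,1]).round(3))
E
python3 - <<'E'
from h import *
import pickle
t,s=pickle.load(open("f0.pkl","rb"))
for f in(t,s):
    w=cloud(f); m=(f["pixels"].max(2)<60)&(w[...,2]>50)
    q=w2p(w[m]); k=(abs(q[:,1]-122)<22)&(q[:,0]<30)&(q[:,0]>-115)
    q=q[k]; print(len(q),q.mean(0).round(1),q.min(0).round(1),q.max(0).round(1))
print(arm.sense()["t"])
a=np.radians(-50)
go(p2w([-70,122,120]),PY+np.pi/2)
E
```

```text
96 [-71.8 120.1  88.6] [-81.3 109.3  72.7] [-62.8 130.9  95.3]
114 [-67.4 119.1  87.2] [-79.3 108.7  72.6] [-59.6 133.4  95. ]
0.2
t 0.20 tcp [151.5 554.4 213.4] F [0.1 1.1 0.4] w 90.9
 now-axes units [-11.28  -8.86   2.35]  goal-axes [-10.31  -9.98   2.34]  turn [-0.01 -0.   -0.74] toolz [-0.    -0.001 -1.   ]
```

```bash
python3 - <<'E'
from h import *
import pickle
t,s=pickle.load(open("f0.pkl","rb"))
for n,f in(("top",t),("scene",s)):
    w=cloud(f); q=w2p(w.reshape(-1,3))
    # hooks
    for sg in(1,-1):
        k=(abs(q[:,0]-100)<14)&(abs(q[:,1]-sg*86)<12)&(q[:,2]>48)
        print(n,"hook",sg,k.sum(),q[k].mean(0).round(1),q[k].min(0).round(1),q[k].max(0).round(1))
    # slot gaps: deep points between, for x bins
    for x0 in(-70,-45,-20,0,20,40,60,75):
        k=(abs(q[:,0]-x0)<6)&(abs(q[:,1])<85)&(q[:,2]<48)&(q[:,2]>0)
        out=[]
        for c in(-51,-17,17,51):
            kk=k&(abs(q[:,1]-c)<14); out.append((round(float(np.median(q[kk,1])),1),int(kk.sum())) if kk.sum() else None)
        kt=(abs(q[:,0]-x0)<6)&(q[:,2]>50)&(abs(q[:,1])<85)
        print(n,x0,out,"edges",q[kt,1].min().round(1),q[kt,1].max().round(1))
    kt=(q[:,2]>50)&(abs(q[:,1])<65)&(abs(q[:,0])<130)
    for c in(-68,-34,0,34,68):
        kk=(abs(q[:,1]-c)<5)&(q[:,2]>50)&(q[:,2]<60)&(abs(q[:,0])<98); print(c,q[kk,0].min().round(1),q[kk,0].max().round(1),end=' | ')
    print()
E
```

```text
top hook 1 24 [98.9 86.9 54.7] [93.3 82.8 48.5] [104.6  92.4  60.5]
top hook -1 26 [ 99.1 -87.5  53.2] [ 93.1 -92.6  48.4] [105.3 -83.5  58.2]
top -70 [(-53.1, 66), (-18.5, 65), (16.7, 66), (50.7, 67)] edges -74.6 73.2
top -45 [(-52.8, 39), (-18.1, 38), (16.7, 38), (50.6, 38)] edges -74.6 73.3
top -20 [(-53.0, 39), (-17.4, 39), (15.8, 38), (50.8, 36)] edges -74.5 73.2
top 0 [(-53.2, 35), (-18.0, 38), (16.7, 39), (50.5, 40)] edges -73.9 73.3
top 20 [(-51.7, 38), (-18.0, 38), (16.3, 39), (51.0, 41)] edges -74.1 73.4
top 40 [(-52.4, 36), (-17.3, 39), (15.7, 36), (51.2, 37)] edges -73.6 73.3
top 60 [(-53.3, 36), (-17.3, 36), (16.1, 38), (50.7, 38)] edges -74.2 73.5
top 75 [(-52.8, 38), (-17.5, 39), (15.9, 37), (50.9, 39)] edges -74.3 73.6
-68 -95.5 84.5 | -34 -95.0 84.4 | 0 -95.4 84.3 | 34 -95.5 84.0 | 68 -95.2 83.6 | 
scene hook 1 27 [102.5  85.6  54.6] [95.7 82.9 49. ] [108.2  88.3  63. ]
scene hook -1 43 [102.3 -87.1  54. ] [ 95.5 -92.2  48. ] [108.7 -82.1  62.1]
scene -70 [(-42.0, 50), (-8.3, 43), (27.3, 44), (62.0, 40)] edges -74.2 74.6
scene -45 [(-43.5, 28), (-8.8, 29), (26.1, 27), (60.2, 24)] edges -73.3 74.9
scene -20 [(-43.7, 27), (-8.9, 27), (24.7, 23), (57.1, 25)] edges -73.2 74.3
scene 0 [(-44.5, 20), (-8.7, 16), (23.3, 28), (56.5, 27)] edges -74.1 74.8
scene 20 [(-46.3, 35), (-11.3, 32), (23.0, 28), (57.3, 28)] edges -73.5 75.6
scene 40 [(-47.2, 32), (-12.3, 32), (24.0, 43), (60.0, 28)] edges -73.4 74.0
scene 60 [(-44.9, 42), (-12.3, 34), (26.3, 31), (60.4, 26)] edges -74.1 75.2
scene 75 [(-43.5, 41), (-10.5, 56), (24.3, 37), (59.9, 35)] edges -73.7 73.8
-68 -95.0 87.0 | -34 -95.5 87.5 | 0 -94.9 86.6 | 34 -93.5 87.1 | 68 -95.1 89.2 |
```

servo_tool(commands=[0.44,0,0,0,0,0,-0.74,0.44,-0.86,-0.83,0,0,0,0,0.44,-0.86,-0.83,0,0,0,0,0.44,-0.86,-0.83,0,0,0,0,0.44,-0.86,-0.83,0,0,0,0,0.44,-0.86,-0.83,0,0,0,0,0.44,-0.86,-0.83,0,0,0,0,0.44,-0.86,-0.83,0,0,0,0,0.44,-0.86,-0.83,0,0,0,0,0.44,-0.86,-0.83,0,0,0,0,0.44,-0.86,-0.83,0,0,0,0,0.44,-0.86,-0.83,0,0,0,0])

```text
t: 1.7
eef_pos: [475.3, 123.3, 212.4]
orientation: [0.076, 0.997, -0.0, 0.0]
contact_force: [0.5, 0.9, -0.2]
grip_width: 39.9
```

```bash
python3 - <<'E'
from h import *
go(p2w([-71,121,120]),PY+np.pi/2)
f=arm.grab_frame("top");crop(f,240,200,340,320,"t1")
f=arm.grab_frame("scene");crop(f,240,80,400,240,"s1")
go(p2w([-71,121,120]),PY+np.pi/2)
E
```

```text
t 1.70 tcp [475.3 123.3 212.4] F [ 0.5  0.9 -0.2] w 39.9
 now-axes units [-0.53 -0.7   2.31]  goal-axes [-0.54 -0.69  2.31]  turn [-0.01  0.01  0.08] toolz [ 0.001 -0.001 -1.   ]
t 1.80 tcp [476.9 121.6 212.2] F [-0.7  1.1 -0.5] w 40.2
 now-axes units [-0.48 -0.65  2.31]  goal-axes [-0.49 -0.66  2.31]  turn [-0.02  0.02  0.05] toolz [ 0.002 -0.003 -1.   ]
```

servo_tool(commands=[0.44,-0.5,-0.66,0.9,0,0,0,0.44,0,0,0.9,0,0,0,0.44,0,0,0.6,0,0,0,0.44,0,0,0,0,0,0])

```text
t: 2.3
eef_pos: [492.7, 92.6, 114.2]
orientation: [0.08, 0.997, -0.0, 0.001]
contact_force: [-0.3, 0.2, 1.2]
grip_width: 40.1
```

```bash
python3 - <<'E'
from h import *
go(p2w([-71,121,67]),PY+np.pi/2)
f=arm.grab_frame("top");crop(f,240,200,360,320,"t2")
f=arm.grab_frame("scene");crop(f,240,80,400,240,"s2")
E
```

```text
t 2.30 tcp [492.7  92.6 114.2] F [-0.3  0.2  1.2] w 40.1
 now-axes units [ 0.02 -0.01  1.18]  goal-axes [ 0.01 -0.01  1.18]  turn [-0.    0.02  0.03] toolz [ 0.002 -0.001 -1.   ]
```

View pics/s2.png

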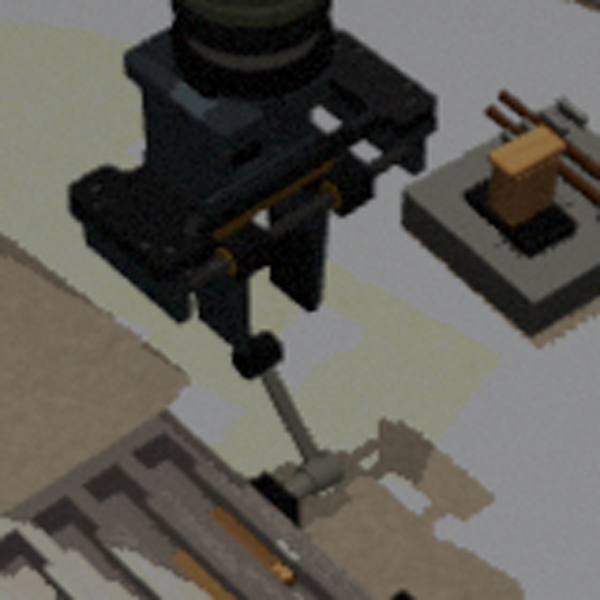

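View pics/t2.png

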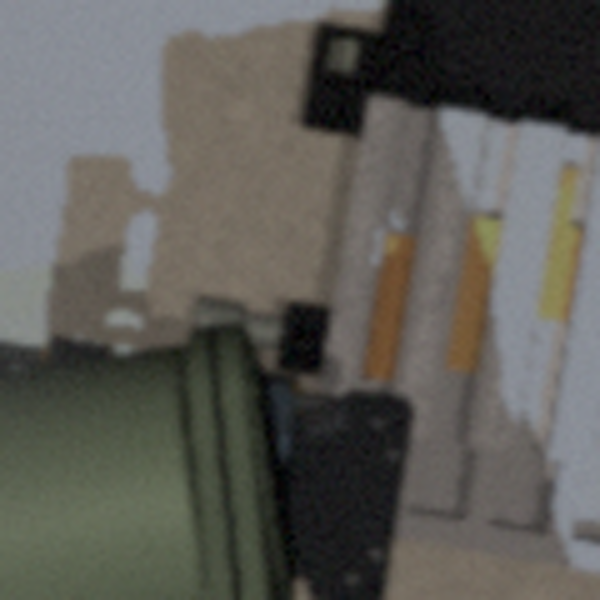

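servo_tool(commands=[0.44,0,0,0.7,0,0,0,0.44,0,0,0.45,0,0,0,0.44,0,0,0.15,0,0,0,0,0,0,0,0,0,0,0,0,0,0,0,0,0,0,0,0,0,0,0,0])

```text
t: 3.15
eef_pos: [499.1, 91.6, 69.6]
orientation: [0.076, 0.997, -0.002, 0.01]
contact_force: [1.7, 3.1, -6.6]
grip_width: 23.8
```

```bash
python3 - <<'E'
from h import *
go(p2w([-71,121,67]),PY+np.pi/2)
f=arm.grab_frame("scene");crop(f,240,80,400,240,"s3")
E
```

```text
t 3.15 tcp [499.1  91.6  69.6] F [ 1.7  3.1 -6.6] w 23.8
 now-axes units [ 0.18 -0.    0.06]  goal-axes [ 0.18 -0.01  0.06]  turn [-0.01  0.14  0.08] toolz [ 0.02  -0.005 -1.   ]
```

View pics/s3.png

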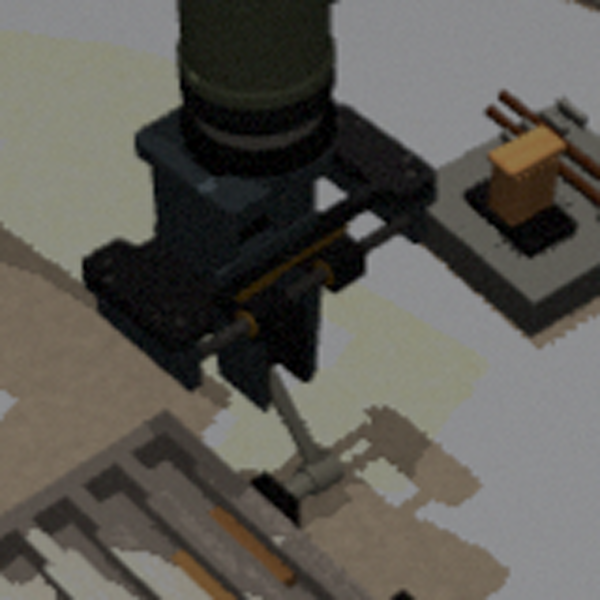

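servo_tool(commands=[0,-0.32,0,-0.24,0,0,0,0,-0.36,0,-0.17,0,0,0,0,-0.38,0,-0.09,0,0,0])

```text
t: 3.58
eef_pos: [535.1, 85.7, 89.2]
orientation: [0.077, 0.997, -0.002, 0.002]
contact_force: [-5.7, 1.4, -3.2]
grip_width: 23.7
```

```bash
python3 - <<'E'
from h import *
go(p2w([-71,121,67]),PY+np.pi/2); print(w2p(arm.sense()["eef_pos"]))
E
```

```text
t 3.58 tcp [535.1  85.7  89.2] F [-5.7  1.4 -3.2] w 23.7
 now-axes units [1.09 0.   0.55]  goal-axes [ 1.09 -0.01  0.56]  turn [-0.02  0.04  0.07] toolz [ 0.004 -0.004 -1.   ]
[-27.48202563 121.37294153  89.20769386]
```

servo_tool(commands=[0,-0.4,0,-0.04,0,0,0,0,-0.4,0,0.04,0,0,0,0,-0.38,0,0.12,0,0,0])

```text
t: 3.95
eef_pos: [580.1, 78.4, 85.9]
orientation: [0.077, 0.997, -0.002, -0.002]
contact_force: [-4.6, 0.5, -0.2]
grip_width: 23.5
```

```bash
python3 - <<'E'
from h import *
s=arm.sense();print(s["contact_force"]); q=w2p(s["eef_pos"]); print(q, "phi",np.degrees(np.arctan2(q[0]-8+20,q[2]+12-28)),np.hypot(q[0]-8+20,q[2]+12-28))
E
```

```text
[-4.62808706  0.51999081 -0.20348079]
[ 18.11534222 121.44570843  85.94180191] phi 23.2956073622959 76.14978326733093
```

servo_tool(commands=[0,-0.34,0,0.19,0,0,0,0,-0.3,0,0.25,0,0,0,0,-0.2,0,0.22,0,0,0,0,-0.12,0,0.15,0,0,0])

```text
t: 4.45
eef_pos: [619.0, 72.0, 56.1]
orientation: [0.077, 0.997, -0.002, -0.004]
contact_force: [-18.7, 0.7, 35.8]
grip_width: 23.1
```

```bash
python3 - <<'E'
from h import *
s=arm.sense();print(s["contact_force"]); q=w2p(s["eef_pos"]); print(q, "phi",np.degrees(np.arctan2(q[0]-8+20,q[2]+12-28)),np.hypot(q[0]-8+20,q[2]+12-28))
E
```

```text
[-18.65604045   0.74345952  35.79108887]
[ 57.56221592 121.487441    56.06742041] phi 60.05831473000967 80.27639790954403
```

servo_tool(commands=[0,0.06,0,-0.08,0,0,0,0.44,0,0,0,0,0,0,0.44,0,0,0,0,0,0,0.44,0,0,-0.8,0,0,0,0.44,0,0,-1,0,0,0,0.44,0,0,-1,0,0,0,0.5,0,0,-1,0,0,0,0.6,0.5,1,0,0,0,0,0.6,0.5,1,0,0,0,0,0.6,0.5,1,0,0,0,0])

```text
t: 5.7
eef_pos: [586.8, 202.7, 214.9]
orientation: [0.08, 0.997, 0.001, 0.007]
contact_force: [0.5, 0.4, 0.3]
grip_width: 54.8
```

```bash
python3 - <<'E'
from h import *
import pickle
t=arm.grab_frame("top");s=arm.grab_frame("scene");pickle.dump((t,s),open("f1.pkl","wb"))
crop(t,240,160,440,320,"t4");crop(s,200,100,440,300,"s4")
print(arm.sense())
for f in(t,s):
    w=cloud(f); m=(f["pixels"].max(2)<60)&(w[...,2]>50)
    q=w2p(w[m]); k=(abs(q[:,1]-122)<22)&(q[:,0]<70)&(q[:,0]>-115)
    q=q[k]; print(len(q)); print(q.mean(0).round(1),q.min(0).round(1),q.max(0).round(1))
E
```

```text
{'t': 5.8, 'joint_pos': array([ 0.31991958,  0.38532601,  1.46309263, -0.00190472,  1.28140645,
       -1.09505878]), 'joint_vel': array([-0.05658609,  0.00213771,  0.00189737, -0.06062227,  0.00781127,
       -0.03996276]), 'tau': array([ 1.18474223e+00, -4.52815568e+01, -2.35709149e+01,  2.83881454e-01,
        3.94385762e-02,  2.28655385e-01]), 'eef_pos': array([585.60289685, 205.47951329, 214.54643829]), 'orientation': array([0.07756322, 0.99696966, 0.00143653, 0.00577848]), 'contact_force': array([-0.0006047 , -0.46043234,  0.21457654]), 'torque': array([-0.00177499, -0.03372881,  0.05741976]), 'grip_width': 55.030468086516315}
680
[-74.7 131.1 514.5] [-114.9  109.4   78.1] [ 43.5 143.9 621.8]
139
[ 36.4 119.   80.9] [  5.1 109.5  50.4] [ 47.7 133.5  90.6]
```

View pics/s4.png

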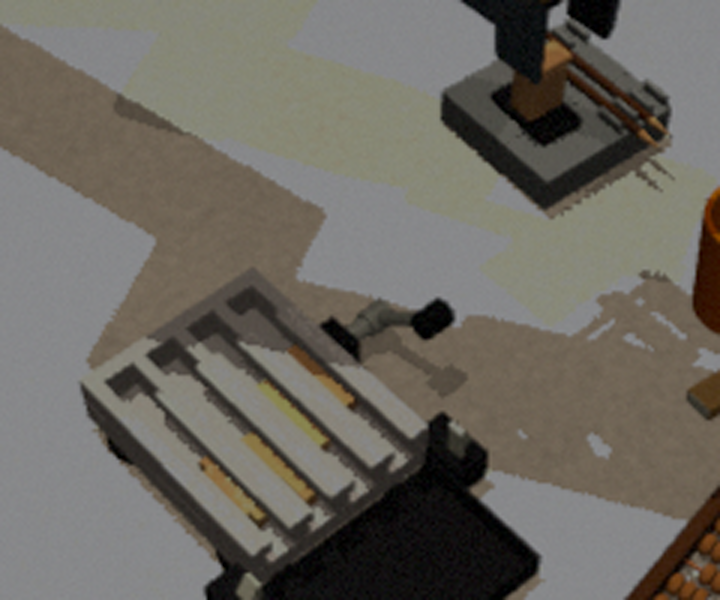

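View pics/t4.png

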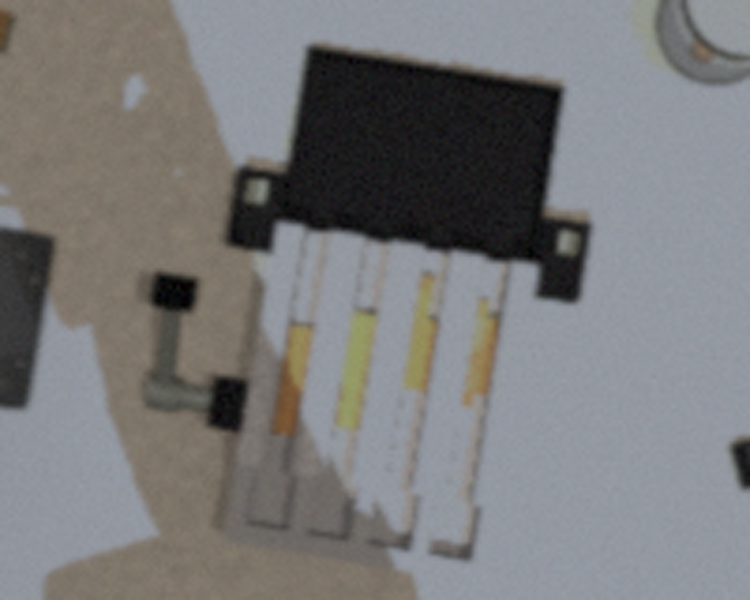

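```bash
python3 - <<'E'
from h import *
import pickle
for fn in("f0.pkl","f1.pkl"):
  for f in pickle.load(open(fn,"rb")):
    w=cloud(f); m=(f["pixels"].max(2)<75)&(w[...,2]>50)&(w[...,2]<120)
    q=w2p(w[m]); k=(abs(q[:,1]-121)<16)&(q[:,0]<70)&(q[:,0]>-115)
    q=q[k]; print(len(q),np.percentile(q,[2,50,98],axis=0).round(1).tolist())
E
```

```text
109 [[-81.4, 109.4, 75.6], [-71.7, 120.3, 88.8], [-62.0, 131.1, 94.4]]
136 [[-76.0, 109.5, 58.0], [-65.2, 118.9, 87.0], [-45.1, 132.9, 94.1]]
117 [[22.3, 109.7, 66.8], [34.0, 120.8, 84.9], [43.5, 132.3, 90.1]]
156 [[4.2, 110.1, 52.7], [38.0, 118.8, 83.2], [46.6, 131.5, 90.1]]
```

```bash
python3 - <<'E'
from h import *
go(p2w([36,121,105]),PY+np.pi/2)
E
```

```text
t 5.80 tcp [585.6 205.5 214.5] F [-0.  -0.5  0.2] w 55.0
 now-axes units [-0.77 -3.19  2.74]  goal-axes [-0.83 -3.17  2.74]  turn [0.03 0.08 0.06] toolz [ 0.012  0.002 -1.   ]
```

servo_tool(commands=[0,-0.2,-0.8,0,0,0.08,0.06,0,-0.2,-0.8,0,0,0,0,0,-0.2,-0.8,0,0,0,0,0,-0.2,-0.8,0.5,0,0,0,0,0,0,0.9,0,0,0,0,0,0,0.9,0,0,0,0,0,0,0.4,0,0,0,0,0,0,0,0,0,0])

```text
t: 6.8
eef_pos: [605.8, 66.7, 103.1]
orientation: [0.082, 0.997, 0.002, 0.008]
contact_force: [-0.2, -0.1, 0.3]
grip_width: 0.2
```

```bash
python3 - <<'E'
from h import *
go(p2w([36,121,105]),PY+np.pi/2)
E
```

```text
t 6.80 tcp [605.8  66.7 103.1] F [-0.2 -0.1  0.3] w 0.2
 now-axes units [ 0.23  0.17 -0.05]  goal-axes [ 0.23  0.17 -0.05]  turn [0.04 0.11 0.  ] toolz [ 0.015  0.003 -1.   ]
```

servo_tool(commands=[0,0.23,0.17,0.1,0,0.1,0,0,0,0,0.1,0,0,0,0,0,0,0.08,0,0,0])

```text
t: 7.18
eef_pos: [599.5, 75.5, 93.5]
orientation: [0.082, 0.997, 0.003, 0.003]
contact_force: [0.5, 0.4, 0.4]
grip_width: 0.6
```

servo_tool(commands=[0,0,0,0.06,0,0,0,0,0,0,0.06,0,0,0])

```text
t: 7.42
eef_pos: [599.8, 75.6, 88.9]
orientation: [0.081, 0.997, 0.003, 0.003]
contact_force: [-0.2, 0.1, -0.2]
grip_width: 0.7
```

servo_tool(commands=[0,0,0,0.06,0,0,0,0,0,0,0.06,0,0,0])

```text
t: 7.68
eef_pos: [602.5, 75.3, 85.8]
orientation: [0.081, 0.997, 0.003, 0.007]
contact_force: [-1.1, -1.5, 13.0]
grip_width: 0.8
```

servo_tool(commands=[0,0,0,0.08,0,0,0,0,0,0,0.06,0,0,0])

```text
t: 7.92
eef_pos: [602.6, 75.3, 85.8]
orientation: [0.081, 0.997, 0.003, 0.007]
contact_force: [-4.0, -0.6, 14.8]
grip_width: 0.3
```

servo_tool(commands=[0,0,0,-0.5,0,0,0,0,0,0,-1,0,0,0,0,0,0,-1,0,0,0,0.8,0,0,-1,0,0,0,0.8,0.5,1,0,0,0,0,0.8,0.5,1,0,0,0,0,0.8,0.5,1,0,0,0,0])

```text
t: 8.8
eef_pos: [557.4, 203.4, 228.2]
orientation: [0.085, 0.996, 0.004, 0.003]
contact_force: [0.1, 0.1, -0.0]
grip_width: 37.6
```

```bash
python3 - <<'E'
from h import *
import pickle
t=arm.grab_frame("top");s=arm.grab_frame("scene");pickle.dump((t,s),open("f2.pkl","wb"))
for f in (t,s):
    w=cloud(f); m=(f["pixels"].max(2)<75)&(w[...,2]>50)&(w[...,2]<120)
    q=w2p(w[m]); k=(abs(q[:,1]-121)<16)&(q[:,0]<70)&(q[:,0]>-115)
    q=q[k]; print(len(q),np.percentile(q,[2,50,98],axis=0).round(1).tolist())
crop(s,200,100,440,300,"s5")
st=arm.sense();print(st["eef_pos"],st["t"])
# rack
for n,f in(("top",t),("scene",s)):
    w=cloud(f)
    hsv=cv2.cvtColor(f["pixels"],cv2.COLOR_RGB2HSV)
    print(n,rectz(w,80,95,(440,590,260,380),(hsv[...,0]<25)&(hsv[...,1]>80)))
E
```

```text
117 [[25.4, 109.6, 67.7], [36.1, 120.6, 82.1], [45.4, 132.4, 87.4]]
159 [[6.3, 109.9, 51.9], [40.6, 119.3, 81.3], [48.9, 132.9, 87.9]]
[556.36175747 205.97786183 227.91167611] 8.9
top (((502.0405578613281, 310.1079406738281), (10.252848625183105, 28.543729782104492), 0.6868823170661926), np.int64(59), np.float64(85.0695957095354), array([502.27682, 307.2046 ], dtype=float32))
scene (((512.234619140625, 318.02215576171875), (46.81614685058594, 27.165945053100586), 75.80593872070312), np.int64(169), np.float64(86.61724582512852), array([514.86145, 316.24146], dtype=float32))
```

```bash
python3 - <<'E'
from h import *
import pickle
t,s=pickle.load(open("f0.pkl","rb"))
for n,f in(("top",t),("scene",s)):
    w=cloud(f); hsv=cv2.cvtColor(f["pixels"],cv2.COLOR_RGB2HSV)
    box=(w[...,0]>420)&(w[...,0]<610)&(w[...,1]>240)&(w[...,1]<440)
    # gray rack top
    m=box&(w[...,2]>28)&(w[...,2]<36)
    p=w[m][:,:2]
    # rough yaw guess -12.6; robust edge extraction: rotate, per-bin extremes
    for it in range(1):
        a=np.radians(-12.6); Rm=np.array([[np.cos(a),np.sin(a)],[-np.sin(a),np.cos(a)]])
        q=p@Rm.T; c=np.median(q,0); 
        lo=[];xs=np.arange(c[0]-45,c[0]+45,6)
        for x in xs:
            k=abs(q[:,0]-x)<3; lo.append(q[k,1].min())
        hi=[]
        for x in xs:
            k=abs(q[:,0]-x)<3; hi.append(q[k,1].max())
        print(n,"y- edge slope deg",np.degrees(np.polyfit(xs,lo,1)[0]).round(2),np.median(lo),"y+",np.degrees(np.polyfit(xs,hi,1)[0]).round(2),np.median(hi))
        ys=np.arange(np.median(lo)+6,np.median(lo)+125,6); xl=[];xh=[];
        for y in ys:
            k=abs(q[:,1]-y)<3; xl.append(q[k,0].min()); xh.append(q[k,0].max())
        print("xl",np.round(xl,0),"xh",np.round(xh,0))
    m=box&(w[...,2]>78)&(w[...,2]<95)
    q=w[m][:,:2]@Rm.T; print("cap",np.percentile(q,[1,50,99],axis=0).round(1).tolist())
    m=box&(w[...,2]>36)&(w[...,2]<44); q=w[m][:,:2]@Rm.T; print("shoe",np.percentile(q,[1,50,99],axis=0).round(1).tolist(),m.sum())
E
```

```text
top y- edge slope deg -0.52 379.5233663880887 y+ 0.97 509.08064325097763
xl [366. 367. 368. 366. 367. 368. 367. 368. 368. 367. 367. 366. 368. 350.
 350. 368. 346. 344. 368. 366.] xh [489. 490. 490. 489. 489. 489. 490. 488. 489. 490. 490. 489. 490. 514.
 516. 490. 515. 489. 490. 490.]
cap [[417.9, 398.8], [429.9, 420.7], [441.6, 442.7]]
shoe [[349.6, 400.9], [432.2, 465.6], [501.6, 507.7]] 900
scene y- edge slope deg -0.28 379.9878153162126 y+ -2.2 509.3267155029161
xl [369. 371. 367. 369. 369. 367. 369. 370. 367. 369. 368. 369. 370. 353.
 358. 371. 346. 344. 370. 374.] xh [494. 493. 492. 493. 492. 494. 492. 494. 494. 493. 492. 495. 491. 496.
 517. 493. 516. 513. 492. 494.]
cap [[419.9, 400.6], [434.9, 420.8], [445.2, 442.8]]
shoe [[350.8, 395.5], [448.7, 467.2], [508.7, 509.8]] 669
```

servo_tool(commands=[0.6,0,0,0,0,0,1,0.6,0,0,0,0,0,1,0.6,0,0,0,0,0,1,0.6,0,0,0,0,0,1,0.6,0,0,0,0,0,1,0.6,0,0,0,0,0,1,0.6,0,0,0,0,0,1,0.6,0,0,0,0,0,1,0.6,0,0,0,0,0,1,0.6,0,0,0,0,0,1,0.6,0,0,0,0,0,1,0.6,0,0,0,0,0,1])

```text
t: 10.4
eef_pos: [552.2, 197.5, 220.5]
orientation: [0.813, 0.582, -0.006, -0.004]
contact_force: [0.5, -0.5, -0.3]
grip_width: 54.6
```

```bash
cat >> h.py <<'E'
RY=np.radians(-12.7); HOME=np.array([511.3,316.4,11.])
E
python3 - <<'E'
from h import *
go(HOME+[0,0,120],RY)
E
```

```text
t 10.40 tcp [552.2 197.5 220.5] F [ 0.5 -0.5 -0.3] w 54.6
 now-axes units [ 2.5  -1.9   2.25]  goal-axes [ 2.68 -1.65  2.24]  turn [-0.1   0.03 -0.77] toolz [-0.015 -0.001 -1.   ]
```

servo_tool(commands=[0.6,0,0,0,-0.1,0.03,-0.79,0.6,0.9,-0.56,0,0,0,0,0.6,0.9,-0.56,0,0,0,0,0.6,0.95,-0.6,0.4,0,0,0,0.6,0,0,0.9,0,0,0,0.6,0,0,0.5,0,0,0,0.6,0,0,0,0,0,0])

```text
t: 11.28
eef_pos: [506.9, 317.4, 143.1]
orientation: [0.781, 0.625, -0.005, -0.0]
contact_force: [-0.3, 0.2, 0.5]
grip_width: 54.9
```

```bash
python3 - <<'E'
from h import *
go(HOME+[0,0,120],RY)
f=arm.grab_frame("scene");crop(f,300,40,460,200,"s6")
go(HOME+[0,0,34],RY)
E
```

```text
t 11.28 tcp [506.9 317.4 143.1] F [-0.3  0.2  0.5] w 54.9
 now-axes units [0.   0.11 0.3 ]  goal-axes [0.   0.11 0.3 ]  turn [-0.04  0.05  0.01] toolz [-0.008 -0.005 -1.   ]
t 11.32 tcp [507.6 317.6 144. ] F [ 0.3 -0.5 -0.4] w 54.8
 now-axes units [0.   0.11 2.48]  goal-axes [-0.01  0.1   2.48]  turn [-0.03  0.04  0.  ] toolz [-0.006 -0.004 -1.   ]
```

View pics/s6.png

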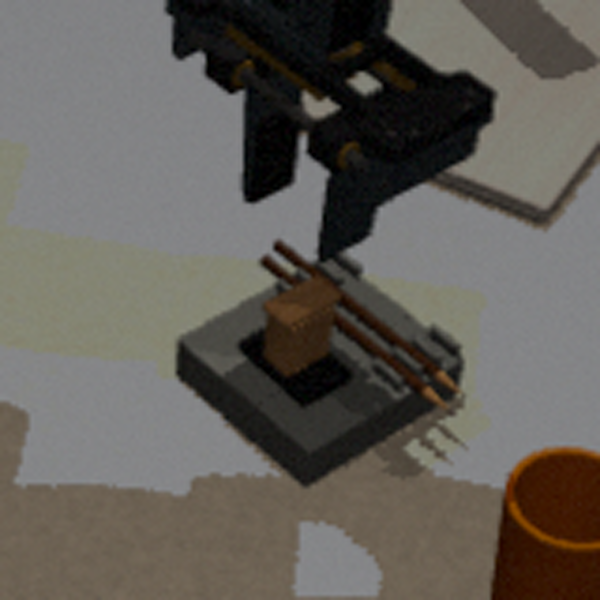

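servo_tool(commands=[0.6,0,0.1,0.9,0,0,0,0.6,0,0,0.9,0,0,0,0.6,0,0,0.4,0,0,0,0.6,0,0,0.1,0,0,0])

```text
t: 11.82
eef_pos: [515.9, 316.9, 55.4]
orientation: [0.781, 0.624, 0.002, 0.001]
contact_force: [1.0, -0.3, 0.4]
grip_width: 54.6
```

```bash
python3 - <<'E'
from h import *
go(HOME+[0,0,34],RY)
E
```

```text
t 11.82 tcp [515.9 316.9  55.4] F [ 1.  -0.3  0.4] w 54.6
 now-axes units [-0.04 -0.11  0.26]  goal-axes [-0.04 -0.11  0.26]  turn [ 0.02 -0.01 -0.01] toolz [ 0.003  0.001 -1.   ]
```

servo_tool(commands=[0.6,-0.04,-0.11,0.2,0,0,0,0.6,0,0,0.06,0,0,0,0,0,0,0,0,0,0,0,0,0,0,0,0,0,0,0,0,0,0,0,0,0,0,0,0,0,0])

```text
invalid input
```

```bash
python3 - <<'E'
from h import *
go(HOME+[0,0,34],RY)
f=arm.grab_frame("scene");crop(f,300,40,460,200,"s7")
E
```

```text
t 11.82 tcp [515.9 316.9  55.4] F [ 1.  -0.3  0.4] w 54.6
 now-axes units [-0.04 -0.11  0.26]  goal-axes [-0.04 -0.11  0.26]  turn [ 0.02 -0.01 -0.01] toolz [ 0.003  0.001 -1.   ]
```

View pics/s7.png

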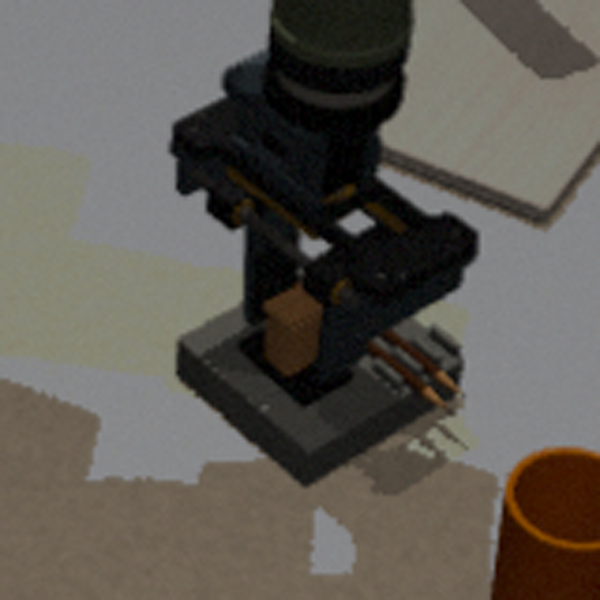

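servo_tool(commands=[0.6,-0.04,-0.11,0.2,0,0,0,0.6,0,0,0.06,0,0,0,0,0,0,0,0,0,0,0,0,0,0,0,0,0,0,0,0,0,0,0,0,0,0,0,0,0,0,0])

```text
t: 12.62
eef_pos: [512.8, 317.7, 48.1]
orientation: [0.781, 0.624, 0.005, 0.001]
contact_force: [-0.3, 0.3, -0.7]
grip_width: 23.7
```

```bash
python3 - <<'E'
from h import *
go(HOME+[0,0,34],RY)
E
```

```text
t 12.62 tcp [512.8 317.7  48.1] F [-0.3  0.3 -0.7] w 23.7
 now-axes units [-0.04 -0.03  0.08]  goal-axes [-0.04 -0.03  0.08]  turn [ 0.06 -0.04 -0.01] toolz [ 0.009  0.004 -1.   ]
```

servo_tool(commands=[0,0,0,-0.5,0,0,0,0,0,0,-0.9,0,0,0,0,0,0,-1,0,0,0,0,0,0,-0.9,0,0,0,0,0,0,0,0.06,-0.04,-0.41,0,0,0,0,0,0,0])

```text
t: 13.38
eef_pos: [510.4, 316.1, 181.4]
orientation: [0.763, 0.647, -0.003, -0.001]
contact_force: [1.3, -0.2, -1.8]
grip_width: 24.2
```

```bash
python3 - <<'E'
from h import *
go(p2w([-67,51,160]),PY)
f=arm.grab_frame("scene");crop(f,300,0,460,180,"s8")
E
```

```text
t 13.38 tcp [510.4 316.1 181.4] F [ 1.3 -0.2 -1.8] w 24.2
 now-axes units [-7.34  0.57  0.56]  goal-axes [-7.34  0.56  0.53]  turn [-0.03  0.03 -0.  ] toolz [-0.005 -0.003 -1.   ]
```

View pics/s8.png

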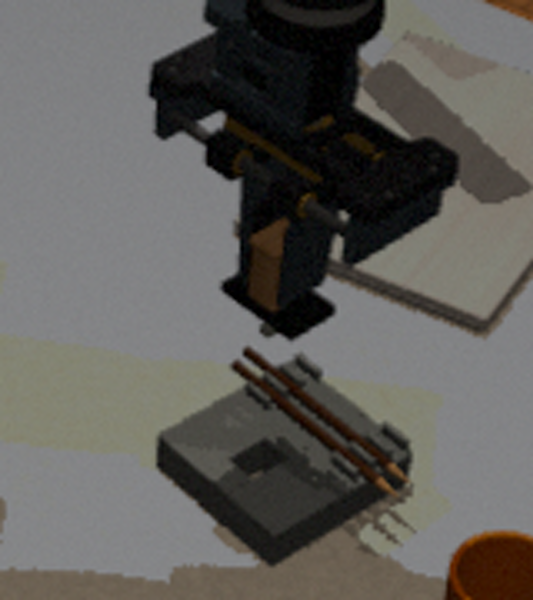

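servo_tool(commands=[0,-0.95,0.07,0.05,0,0,0,0,-0.95,0.07,0.05,0,0,0,0,-0.95,0.07,0.05,0,0,0,0,-0.95,0.07,0.05,0,0,0,0,-0.95,0.07,0.05,0,0,0,0,-0.95,0.07,0.05,0,0,0,0,-0.95,0.07,0.05,0,0,0,0,-0.95,0.07,0.05,0,0,0,0,0,0,0,0,0,0])

```text
t: 14.55
eef_pos: [477.6, 3.4, 159.8]
orientation: [0.765, 0.644, -0.007, -0.002]
contact_force: [-0.5, 0.8, -2.1]
grip_width: 23.8
```

```bash
python3 - <<'E'
from h import *
go(p2w([-67,51,110]),PY)
t=arm.grab_frame("top");crop(t,100,200,400,320,"t9")
w=cloud(t);m=(w[...,2]<24)&(w[...,2]>-5)
a=np.radians(-12.7);c,s=np.cos(a),np.sin(a)
q=w.reshape(-1,3); x=q[:,0]*c+q[:,1]*s; y=-q[:,0]*s+q[:,1]*c
k=(abs(x-430)<30)&(abs(y-421)<30)&(q[:,2]<26)
h=HOME[:2];print("home",h[0]*c+h[1]*s,-h[0]*s+h[1]*c, k.sum(),np.percentile(x[k],[2,50,98]),np.percentile(y[k],[2,50,98]))
E
```

```text
t 14.55 tcp [477.6   3.4 159.8] F [-0.5  0.8 -2.1] w 23.8
 now-axes units [0.52 0.11 1.24]  goal-axes [0.51 0.09 1.24]  turn [-0.09  0.06 -0.05] toolz [-0.014 -0.006 -1.   ]
home 429.2314732622787 421.06649399007483 178 [414.44430903 424.98527782 436.85974926] [402.97549106 427.53365868 438.43317929]
```

View pics/t9.png

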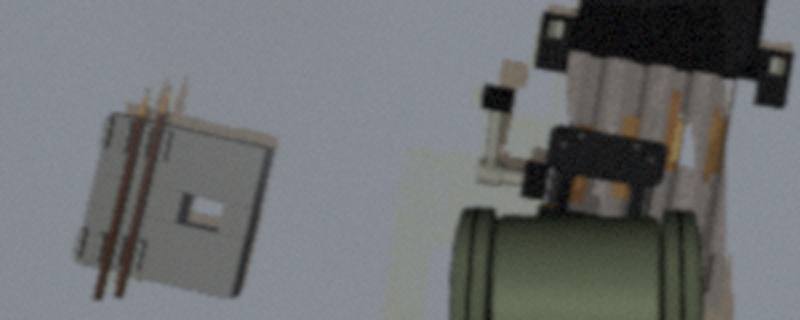

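servo_tool(commands=[0,0.52,0.11,0.5,-0.09,0.06,-0.05,0,0,0,0.6,0,0,0,0,0,0,0.3,0,0,0,0,0,0,0,0,0,0])

```text
t: 15.1
eef_pos: [486.5, 28.2, 102.1]
orientation: [0.762, 0.648, 0.002, -0.001]
contact_force: [-0.2, -0.4, -1.0]
grip_width: 23.8
```

```bash
python3 - <<'E'
from h import *
go(p2w([-67,51,100]),PY)
f=arm.grab_frame("scene");crop(f,200,100,340,240,"s10")
w=cloud(f)
E
```

```text
t 15.10 tcp [486.5  28.2 102.1] F [-0.2 -0.4 -1. ] w 23.8
 now-axes units [-0.14 -0.02  0.05]  goal-axes [-0.14 -0.02  0.05]  turn [ 0.01 -0.03  0.02] toolz [ 0.002  0.003 -1.   ]
```

View pics/s10.png

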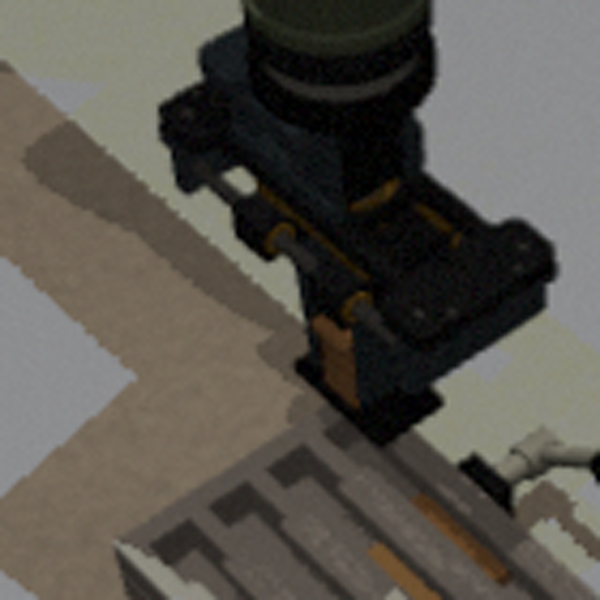

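servo_tool(commands=[0,-0.13,-0.02,0,0,-0.03,0.02,0,0,0,0,0,0,0])

```text
t: 15.4
eef_pos: [486.2, 23.0, 103.9]
orientation: [0.763, 0.647, 0.002, 0.002]
contact_force: [0.1, -0.8, -1.2]
grip_width: 23.9
```

```bash
python3 - <<'E'
from h import *
go(p2w([-67,51.4,70]),PY)
E
```

```text
t 15.40 tcp [486.2  23.  103.9] F [ 0.1 -0.8 -1.2] w 23.9
 now-axes units [-0.   -0.04  0.85]  goal-axes [-0.   -0.04  0.85]  turn [ 0.03  0.   -0.  ] toolz [ 0.005 -0.001 -1.   ]
```

servo_tool(commands=[0,0,-0.04,0.3,0.03,0,0,0,0,0,0.2,0,0,0,0,0,0,0.1,0,0,0])

```text
t: 15.78
eef_pos: [485.0, 23.0, 79.1]
orientation: [0.763, 0.646, 0.001, 0.001]
contact_force: [-0.6, 0.8, -1.6]
grip_width: 23.8
```

```bash
python3 - <<'E'
from h import *
go(p2w([-67,51.4,70]),PY)
E
```

```text
t 15.78 tcp [485.   23.   79.1] F [-0.6  0.8 -1.6] w 23.8
 now-axes units [ 0.   -0.01  0.23]  goal-axes [ 0.   -0.01  0.23]  turn [ 0.02 -0.   -0.01] toolz [ 0.002 -0.    -1.   ]
```

servo_tool(commands=[0,0,0,0.15,0,0,0,0,0,0,0.08,0,0,0,0,0,0,0.05,0,0,0])

```text
t: 16.15
eef_pos: [484.9, 23.0, 67.6]
orientation: [0.763, 0.646, 0.0, 0.0]
contact_force: [-4.9, 0.9, 17.7]
grip_width: 23.7
```

```bash
python3 - <<'E'
from h import *
go(p2w([-67,51.4,70]),PY)
f=arm.grab_frame("scene");crop(f,200,100,340,240,"s11")
E
```

```text
t 16.15 tcp [484.9  23.   67.6] F [-4.9  0.9 17.7] w 23.7
 now-axes units [ 0.   -0.   -0.06]  goal-axes [ 0.   -0.   -0.06]  turn [ 0.01 -0.   -0.01] toolz [ 0.001 -0.    -1.   ]
```

View pics/s11.png

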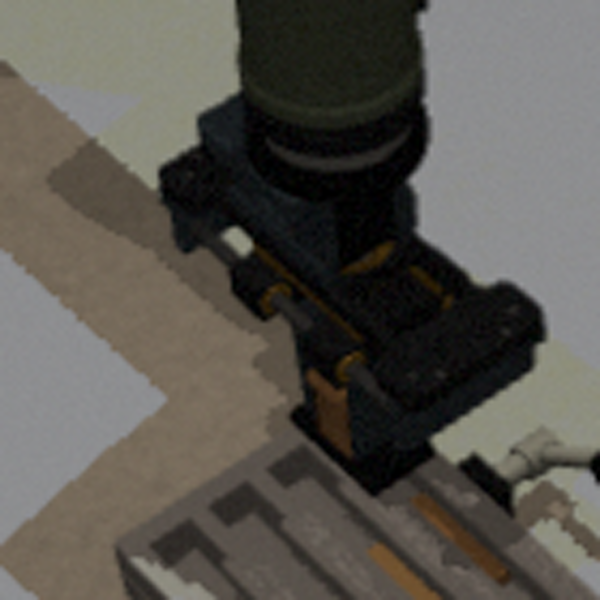

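servo_tool(commands=[0,0,0.2,-0.03,0,0,0,0,0,0.4,0,0,0,0,0,0,0.4,0,0,0,0])

```text
t: 16.58
eef_pos: [526.8, 16.1, 69.0]
orientation: [0.763, 0.646, 0.001, 0.001]
contact_force: [-0.2, 0.2, -1.5]
grip_width: 24.0
```

```bash
cat >> h.py <<'E'
def pl(yaw=None):
    s=arm.sense(); r=R.from_quat(s["orientation"])
    y=r.apply([0,1,0]); print("t %.2f"%s["t"],"plate",w2p(s["eef_pos"]).round(1),"F plate",R.from_euler('z',-PY).apply(s["contact_force"]).round(1),"yaw %.2f"%np.degrees(np.arctan2(y[1],y[0])),"w %.1f"%s["grip_width"],"toolz",r.apply([0,0,1]).round(3))
E
python3 -c "from h import *;pl()"
```

```text
t 16.57 plate [-24.3  51.4  69. ] F plate [-0.2  0.2 -1.5] yaw -9.46 w 24.0 toolz [ 0.003 -0.    -1.   ]
```

servo_tool(commands=[0,0,0.4,0,0,0,0,0,0,0.4,0,0,0,0,0,0,0.4,0,0,0,0])

```text
t: 16.95
eef_pos: [579.2, 7.3, 68.4]
orientation: [0.763, 0.646, 0.001, 0.001]
contact_force: [-0.4, -0.4, -1.8]
grip_width: 23.8
```

```bash
python3 -c "from h import *;pl()"
```

```text
t 16.95 plate [28.8 51.2 68.4] F plate [-0.3 -0.5 -1.8] yaw -9.49 w 23.8 toolz [ 0.004 -0.    -1.   ]
```

servo_tool(commands=[0,0,0.4,0,0,0,0,0,0,0.4,0,0,0,0,0,0,0.4,0,0,0,0,0,0,0.4,0,0,0,0,0,0,0.2,0,0,0,0])

```text
t: 17.58
eef_pos: [656.4, -6.2, 67.6]
orientation: [0.764, 0.646, 0.0, -0.0]
contact_force: [-1.6, 0.8, 3.7]
grip_width: 23.4
```

```bash
python3 - <<'E'
from h import *
pl()
f=arm.grab_frame("scene");crop(f,220,140,400,340,"s12")
E
```

```text
t 17.57 plate [107.2  50.5  67.6] F plate [-1.7  0.5  3.7] yaw -9.56 w 23.4 toolz [ 0.  0. -1.]
```

View pics/s12.png

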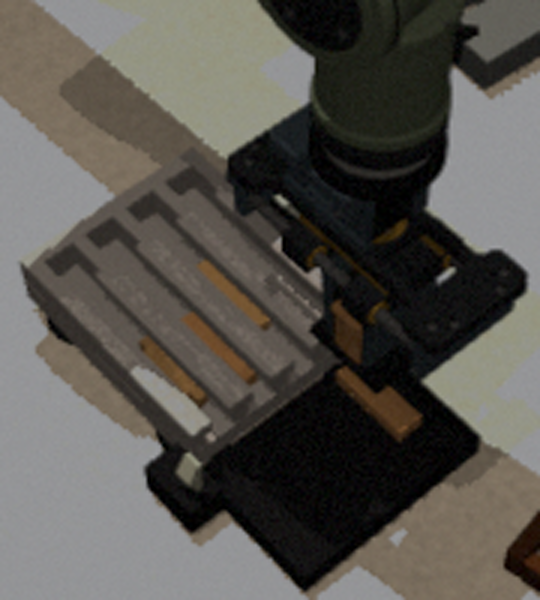

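servo_tool(commands=[0,0,0,-0.7,0,0,0,0,0,0,-0.5,0,0,0,0,-0.22,-0.9,0,0,0,0,0,-0.22,-0.9,0,0,0,0,0,-0.22,-0.9,0,0,0,0,0,-0.21,-0.9,0,0,0,0,0,0,-0.75,0,0,0,0,0,0,0,0,0,0,0])

```text
t: 18.62
eef_pos: [475.7, -12.6, 112.3]
orientation: [0.764, 0.646, 0.001, 0.001]
contact_force: [-0.1, 0.6, -1.7]
grip_width: 23.9
```

```bash
python3 -c "
from h import *
pl();go(p2w([-67,17.4,80]),PY)"
```

```text
t 18.62 plate [-70.   14.7 112.3] F plate [-0.2  0.5 -1.7] yaw -9.56 w 23.9 toolz [ 0.002 -0.    -1.   ]
t 18.62 tcp [475.7 -12.6 112.3] F [-0.1  0.6 -1.7] w 23.9
 now-axes units [0.07 0.07 0.81]  goal-axes [0.07 0.08 0.81]  turn [ 0.02  0.   -0.02] toolz [ 0.002 -0.    -1.   ]
```

servo_tool(commands=[0,0.07,0.08,0.2,0.02,0,-0.02,0,0,0,0.3,0,0,0,0,0,0,0.15,0,0,0])

```text
t: 19.0
eef_pos: [482.7, -10.4, 84.7]
orientation: [0.763, 0.647, 0.001, 0.001]
contact_force: [-0.4, -0.1, -1.5]
grip_width: 24.1
```

```bash
python3 -c "
from h import *
pl();go(p2w([-67,17.4,69]),PY)"
```

```text
t 19.00 plate [-63.5  17.9  84.7] F plate [-0.4 -0.2 -1.5] yaw -9.39 w 24.1 toolz [ 0.003 -0.    -1.   ]
t 19.00 tcp [482.7 -10.4  84.7] F [-0.4 -0.1 -1.5] w 24.1
 now-axes units [-0.01 -0.09  0.39]  goal-axes [-0.01 -0.09  0.39]  turn [ 0.02 -0.    0.  ] toolz [ 0.003 -0.    -1.   ]
```

servo_tool(commands=[0,-0.01,-0.06,0.2,0.02,0,0,0,0,0,0.14,0,0,0,0,0,0,0.06,0,0,0])

```text
t: 19.38
eef_pos: [480.3, -10.5, 67.6]
orientation: [0.763, 0.647, -0.001, -0.001]
contact_force: [-7.7, 1.0, 24.8]
grip_width: 23.6
```

```bash
python3 -c "
from h import *
pl();go(p2w([-67,17.4,69]),PY)"
```

```text
t 19.38 plate [-65.8  17.5  67.6] F plate [-7.7 -0.3 24.8] yaw -9.39 w 23.6 toolz [-0.002  0.    -1.   ]
t 19.38 tcp [480.3 -10.5  67.6] F [-7.7  1.  24.8] w 23.6
 now-axes units [-0.   -0.03 -0.04]  goal-axes [-0.   -0.03 -0.04]  turn [-0.02  0.    0.  ] toolz [-0.002  0.    -1.   ]
```

servo_tool(commands=[0,0,0.2,-0.03,0,0,0,0,0,0.4,0,0,0,0,0,0,0.4,0,0,0,0,0,0,0.4,0,0,0,0])

```text
t: 19.88
eef_pos: [539.1, -20.2, 69.0]
orientation: [0.763, 0.647, -0.0, -0.0]
contact_force: [-0.4, 0.7, -1.3]
grip_width: 23.9
```

```bash
python3 -c "
from h import *
pl()"
```

```text
t 19.88 plate [-6.2 17.5 69. ] F plate [-0.5  0.6 -1.3] yaw -9.39 w 23.9 toolz [-0.  0. -1.]
```

servo_tool(commands=[0,0,0.4,0,0,0,0,0,0,0.4,0,0,0,0,0,0,0.4,0,0,0,0,0,0,0.4,0,0,0,0,0,0,0.4,0,0,0,0,0,0,0.4,0,0,0,0,0,0,0.1,0,0,0,0])

```text
t: 20.75
eef_pos: [646.7, -38.4, 67.5]
orientation: [0.763, 0.646, -0.001, -0.002]
contact_force: [-3.8, 0.4, 4.7]
grip_width: 23.7
```

```bash
python3 - <<'E'
from h import *
pl()
f=arm.grab_frame("scene");crop(f,220,140,400,340,"s13")
E
```

```text
t 20.75 plate [102.8  17.1  67.5] F plate [-3.9 -0.2  4.7] yaw -9.46 w 23.7 toolz [-0.004  0.001 -1.   ]
```

View pics/s13.png

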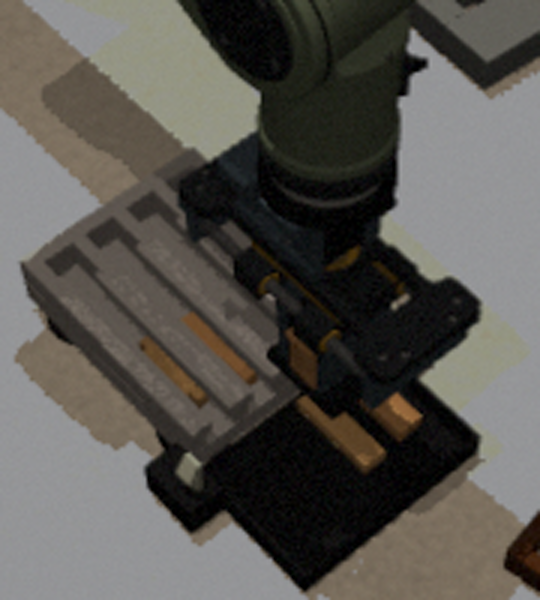

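servo_tool(commands=[0,0,0,-0.7,0,0,0,0,0,0,-0.5,0,0,0,0,-0.21,-0.9,0,0,0,0,0,-0.21,-0.9,0,0,0,0,0,-0.21,-0.9,0,0,0,0,0,-0.21,-0.9,0,0,0,0,0,0,-0.6,0,0,0,0,0,0,0,0,0,0,0])

```text
t: 21.8
eef_pos: [469.9, -44.4, 113.3]
orientation: [0.763, 0.647, -0.001, -0.001]
contact_force: [1.7, 0.4, -1.6]
grip_width: 23.7
```

```bash
python3 -c "
from h import *
pl();go(p2w([-67,-16.6,80]),PY)"
```

```text
t 21.80 plate [-70.5 -17.6 113.3] F plate [ 1.6  0.7 -1.6] yaw -9.42 w 23.7 toolz [-0.004  0.    -1.   ]
t 21.80 tcp [469.9 -44.4 113.3] F [ 1.7  0.4 -1.6] w 23.7
 now-axes units [0.03 0.09 0.83]  goal-axes [0.03 0.09 0.83]  turn [-0.03  0.   -0.  ] toolz [-0.004  0.    -1.   ]
```

servo_tool(commands=[0,0.03,0.09,0.2,-0.03,0,0,0,0,0,0.3,0,0,0,0,0,0,0.2,0,0,0,0,0,0,0.15,0,0,0])

```text
t: 22.3
eef_pos: [477.6, -44.1, 76.5]
orientation: [0.763, 0.647, 0.001, 0.002]
contact_force: [0.0, -0.4, -1.4]
grip_width: 23.9
```

```bash
python3 -c "
from h import *
pl();go(p2w([-67,-16.6,69]),PY)"
```

```text
t 22.30 plate [-63.  -16.1  76.5] F plate [ 0.1 -0.4 -1.4] yaw -9.41 w 23.9 toolz [ 0.004 -0.001 -1.   ]
t 22.30 tcp [477.6 -44.1  76.5] F [ 0.  -0.4 -1.4] w 23.9
 now-axes units [-0.01 -0.1   0.19]  goal-axes [-0.01 -0.1   0.19]  turn [ 0.03  0.   -0.  ] toolz [ 0.004 -0.001 -1.   ]
```

servo_tool(commands=[0,-0.01,-0.06,0.14,0.03,0,0,0,0,0,0.04,0,0,0])

```text
t: 22.55
eef_pos: [474.9, -44.1, 68.0]
orientation: [0.763, 0.647, -0.001, -0.001]
contact_force: [0.0, -0.3, -1.2]
grip_width: 24.1
```

servo_tool(commands=[0,0,0.2,0,0,0,0,0,0,0.4,0,0,0,0,0,0,0.4,0,0,0,0,0,0,0.4,0,0,0,0])

```text
t: 23.05
eef_pos: [535.0, -54.0, 69.1]
orientation: [0.763, 0.647, 0.001, 0.001]
contact_force: [0.1, 0.6, -0.5]
grip_width: 23.8
```

```bash
python3 -c "
from h import *
pl()"
```

```text
t 23.05 plate [ -4.8 -16.5  69.1] F plate [ 0.   0.6 -0.5] yaw -9.41 w 23.8 toolz [ 0.002 -0.001 -1.   ]
```

servo_tool(commands=[0,0,0.4,0,0,0,0,0,0,0.4,0,0,0,0,0,0,0.4,0,0,0,0,0,0,0.4,0,0,0,0,0,0,0.4,0,0,0,0,0,0,0.4,0,0,0,0,0,0,0.1,0,0,0,0])

```text
t: 23.92
eef_pos: [647.6, -72.8, 70.9]
orientation: [0.763, 0.647, 0.004, 0.005]
contact_force: [-0.2, 0.3, -1.4]
grip_width: 23.8
```

servo_tool(commands=[0,0,0,-0.7,0,0,0,0,0,0,-0.5,0,0,0,0,-0.21,-0.9,0,0,0,0,0,-0.21,-0.9,0,0,0,0,0,-0.21,-0.9,0,0,0,0,0,-0.21,-0.9,0,0,0,0,0,0,-0.5,0,0,0,0,0,0,0,0,0,0,0])

```text
t: 24.92
eef_pos: [476.3, -79.5, 118.3]
orientation: [0.763, 0.647, 0.004, 0.005]
contact_force: [1.4, -0.3, -1.5]
grip_width: 23.4
```

```bash
python3 - <<'E'
from h import *
pl();go(p2w([-67,-50.6,80]),PY)
f=arm.grab_frame("scene");crop(f,220,140,400,340,"s14")
t=arm.grab_frame("top");crop(t,260,140,420,300,"t14")
E
```

```text
t 24.93 plate [-58.5 -51.2 118.3] F plate [ 1.4 -0.1 -1.5] yaw -9.42 w 23.4 toolz [ 0.013 -0.002 -1.   ]
t 24.93 tcp [476.3 -79.5 118.3] F [ 1.4 -0.3 -1.5] w 23.4
 now-axes units [ 0.02 -0.22  0.96]  goal-axes [ 0.02 -0.21  0.96]  turn [ 0.1  0.  -0. ] toolz [ 0.013 -0.002 -1.   ]
```

View pics/s14.png

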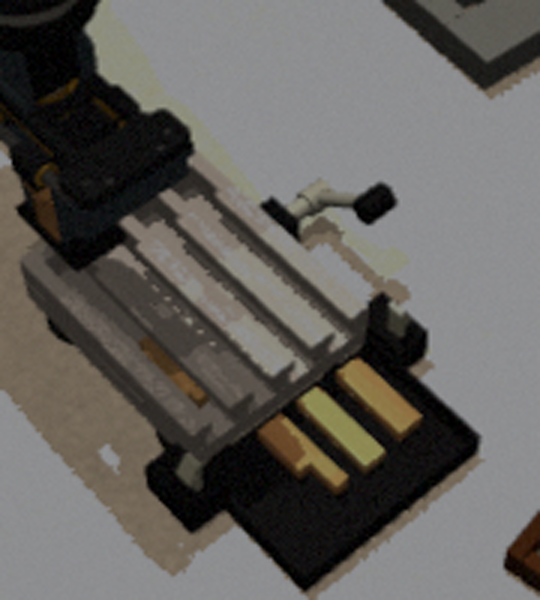

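View pics/t14.png

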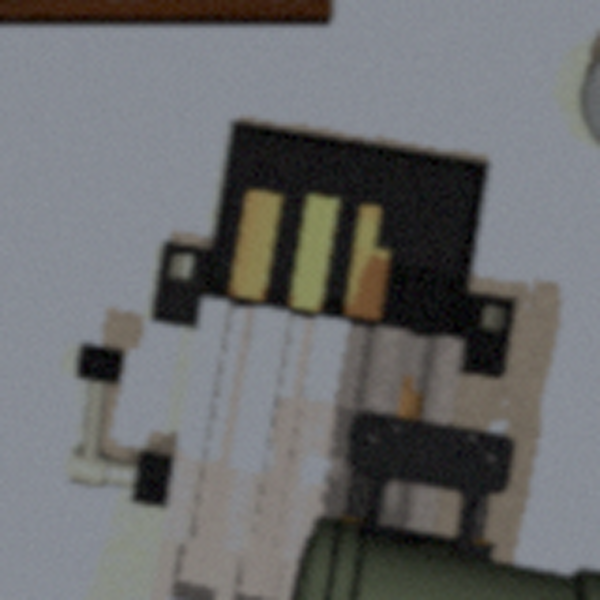

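servo_tool(commands=[0,0.02,-0.21,0.2,0.1,0,0,0,0,0,0.3,0,0,0,0,0,0,0.2,0,0,0,0,0,0,0.15,0,0,0])

```text
t: 25.52
eef_pos: [472.5, -77.7, 81.6]
orientation: [0.763, 0.647, 0.0, 0.001]
contact_force: [0.9, -0.6, -1.1]
grip_width: 24.1
```

```bash
python3 -c "
from h import *
pl();go(p2w([-67,-50.6,69]),PY)"
```

```text
t 25.52 plate [-62.5 -50.   81.6] F plate [ 0.9 -0.4 -1.1] yaw -9.38 w 24.1 toolz [ 0.001 -0.    -1.   ]
t 25.52 tcp [472.5 -77.7  81.6] F [ 0.9 -0.6 -1.1] w 24.1
 now-axes units [-0.01 -0.11  0.32]  goal-axes [-0.01 -0.11  0.32]  turn [0.01 0.   0.  ] toolz [ 0.001 -0.    -1.   ]
```

servo_tool(commands=[0,-0.01,-0.08,0.2,0,0,0,0,0,0,0.1,0,0,0])

```text
t: 25.78
eef_pos: [468.9, -77.5, 68.3]
orientation: [0.763, 0.647, 0.0, 0.0]
contact_force: [0.4, 0.1, -1.7]
grip_width: 23.8
```

servo_tool(commands=[0,0,0.2,0.02,0,0,0,0,0,0.4,0,0,0,0,0,0,0.4,0,0,0,0,0,0,0.4,0,0,0,0])

```text
t: 26.28
eef_pos: [526.4, -87.0, 68.2]
orientation: [0.763, 0.647, 0.0, 0.0]
contact_force: [-0.2, -0.3, -0.9]
grip_width: 23.6
```

```bash
python3 -c "
from h import *
pl()"
```

```text
t 26.27 plate [ -7.9 -50.5  68.2] F plate [-0.1 -0.3 -0.9] yaw -9.39 w 23.6 toolz [ 0. -0. -1.]
```

servo_tool(commands=[0,0,0.4,0,0,0,0,0,0,0.4,0,0,0,0,0,0,0.4,0,0,0,0,0,0,0.4,0,0,0,0,0,0,0.4,0,0,0,0,0,0,0.4,0,0,0,0,0,0,0.15,0,0,0,0])

```text
t: 27.15
eef_pos: [636.9, -105.3, 67.7]
orientation: [0.763, 0.647, 0.001, 0.001]
contact_force: [-1.8, 0.3, 3.2]
grip_width: 23.7
```

servo_tool(commands=[0,0,0,-0.7,0,0,0,0,0,0,-1,0,0,0,0,0,-0.5,-1,0,0,0,0,0,-0.9,0,0,0,0,0,0.5,-0.9,0,0,0,0,0,0.9,-0.9,0,0,0,0,0,0.9,-0.5,0,0,0,0,0,0.9,0,0,0,0,0])

```text
t: 28.15
eef_pos: [510.7, 46.2, 176.3]
orientation: [0.764, 0.645, 0.001, 0.001]
contact_force: [0.1, -0.9, -1.9]
grip_width: 23.5
```

```bash
python3 - <<'E'
from h import *
pl();go(HOME+[0,0,125],RY)
f=arm.grab_frame("scene");crop(f,220,140,400,340,"s15")
t=arm.grab_frame("top");crop(t,260,140,420,300,"t15")
E
```

```text
t 28.15 plate [-45.1  78.3 176.3] F plate [ 0.2 -0.9 -1.9] yaw -9.69 w 23.5 toolz [ 0.004 -0.001 -1.   ]
t 28.15 tcp [510.7  46.2 176.3] F [ 0.1 -0.9 -1.9] w 23.5
 now-axes units [ 6.66 -1.13  1.  ]  goal-axes [ 6.59 -1.47  1.01]  turn [ 0.03 -0.    0.38] toolz [ 0.004 -0.001 -1.   ]
```

View pics/s15.png

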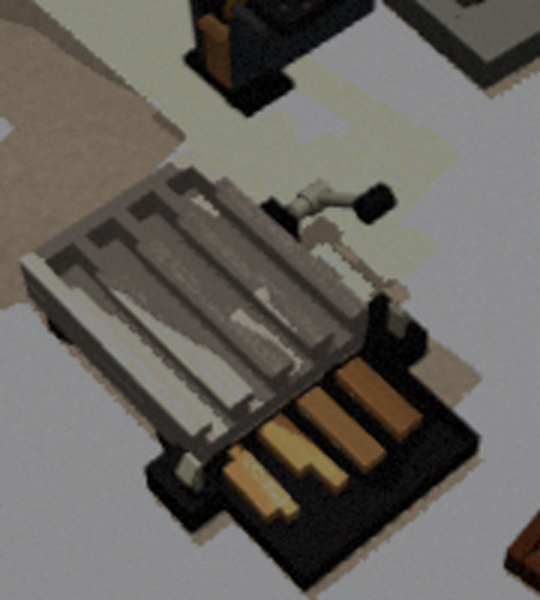

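View pics/t15.png

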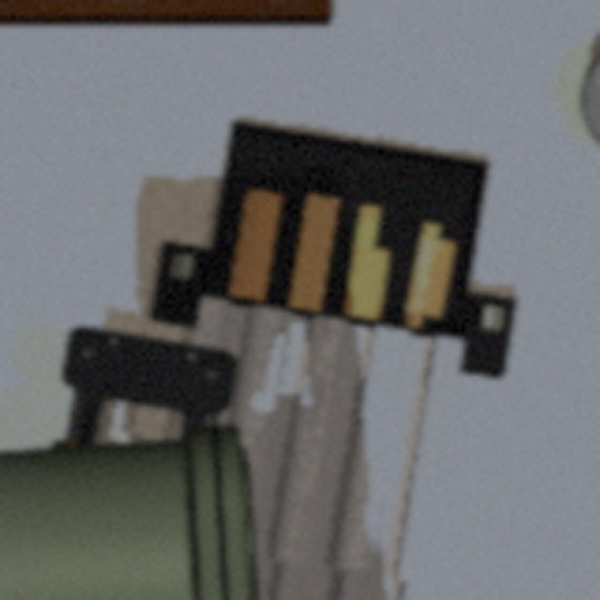

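```bash
cat >> h.py <<'E'
HG=np.array([512.8,317.7,48.]); HY=np.radians(-12.65)
E
python3 - <<'E'
from h import *
for n in("top","scene"):
    f=arm.grab_frame(n); w=cloud(f); hsv=cv2.cvtColor(f["pixels"],cv2.COLOR_RGB2HSV)
    m=(hsv[...,0]<35)&(hsv[...,1]>70)&(w[...,0]>500)
    q=w2p(w[m]); q=q[(q[:,0]>60)&(q[:,0]<190)&(abs(q[:,1])<75)]
    for c in(51,17,-17,-51):
        k=abs(q[:,1]-c)<15; print(n,c,k.sum(),np.percentile(q[k],[3,50,97],axis=0).round(0).tolist())
go(HG+[0,0,80],HY)
E
```

```text
top 51 364 [[91.0, 37.0, 2.0], [122.0, 49.0, 15.0], [155.0, 61.0, 20.0]]
top 17 365 [[91.0, 3.0, 2.0], [124.0, 15.0, 14.0], [158.0, 26.0, 19.0]]
top -17 331 [[91.0, -30.0, 2.0], [119.0, -16.0, 14.0], [156.0, -6.0, 19.0]]
top -51 254 [[92.0, -65.0, 3.0], [116.0, -54.0, 15.0], [152.0, -42.0, 20.0]]
scene 51 448 [[90.0, 39.0, 4.0], [127.0, 48.0, 16.0], [166.0, 61.0, 20.0]]
scene 17 441 [[91.0, 5.0, 5.0], [127.0, 15.0, 15.0], [170.0, 30.0, 19.0]]
scene -17 421 [[87.0, -28.0, 4.0], [123.0, -16.0, 16.0], [164.0, -6.0, 20.0]]
scene -51 409 [[87.0, -63.0, 4.0], [124.0, -52.0, 16.0], [165.0, -38.0, 20.0]]
t 28.35 tcp [512.1  45.3 176. ] F [ 0.1 -0.7 -1.2] w 23.5
 now-axes units [ 6.72 -1.12  1.19]  goal-axes [ 6.65 -1.47  1.2 ]  turn [0.03 0.   0.38] toolz [ 0.004 -0.001 -1.   ]
```

All flat in the tray (tops ≤ 20 mm). Return scraper to the rack.

servo_tool(commands=[0,0,0,0,0.03,0,0.42,0,0.95,-0.2,0,0,0,0,0,0.95,-0.2,0,0,0,0,0,0.95,-0.2,0,0,0,0,0,0.95,-0.2,0,0,0,0,0,0.95,-0.2,0,0,0,0,0,0.95,-0.2,0,0,0,0,0,0.95,-0.2,0,0,0,0,0,0,0,0.6,0,0,0,0,0,0,0.3,0,0,0,0,0,0,0,0,0,0])

```text
t: 29.72
eef_pos: [526.2, 312.2, 135.5]
orientation: [0.788, 0.616, -0.002, 0.003]
contact_force: [-0.0, 0.4, -1.1]
grip_width: 23.9
```

```bash
python3 -c "
from h import *
go(HG+[0,0,40],HY)"
```

```text
t 29.73 tcp [526.2 312.2 135.5] F [-0.   0.4 -1.1] w 23.9
 now-axes units [ 0.06 -0.36  1.19]  goal-axes [ 0.06 -0.36  1.19]  turn [ 0.01  0.05 -0.17] toolz [-0.    -0.007 -1.   ]
```

servo_tool(commands=[0,0.06,-0.36,0,0.01,0.05,-0.17,0,0,0,0.5,0,0,0,0,0,0,0.5,0,0,0,0,0,0,0,0,0,0])

```text
t: 30.22
eef_pos: [512.1, 317.9, 98.4]
orientation: [0.781, 0.625, 0.003, -0.001]
contact_force: [-0.1, 0.3, -1.3]
grip_width: 24.0
```

```bash
python3 -c "
from h import *
go(HG+[0,0,0],HY)
f=arm.grab_frame('scene');crop(f,320,60,460,200,'s16')"
```

```text
t 30.23 tcp [512.1 317.9  98.4] F [-0.1  0.3 -1.3] w 24.0
 now-axes units [-0.01  0.01  1.26]  goal-axes [-0.    0.02  1.26]  turn [ 0.02 -0.04  0.  ] toolz [ 0.004  0.005 -1.   ]
```

View pics/s16.png

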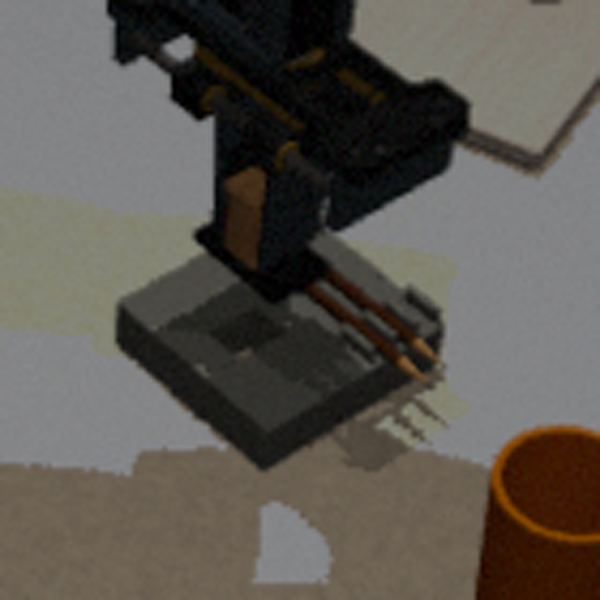

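servo_tool(commands=[0,0,0.02,0.4,0.02,-0.04,0,0,0,0,0.3,0,0,0,0,0,0,0.2,0,0,0])

```text
t: 30.65
eef_pos: [515.2, 319.2, 64.2]
orientation: [0.781, 0.625, 0.004, 0.001]
contact_force: [-0.2, 0.8, -0.8]
grip_width: 23.9
```

```bash
python3 -c "
from h import *
go(HG+[0,0,0],HY)"
```

```text
t 30.65 tcp [515.2 319.2  64.2] F [-0.2  0.8 -0.8] w 23.9
 now-axes units [-0.05 -0.05  0.4 ]  goal-axes [-0.05 -0.05  0.41]  turn [ 0.04 -0.04  0.  ] toolz [ 0.006  0.004 -1.   ]
```

servo_tool(commands=[0,-0.05,-0.05,0.18,0.03,-0.04,0,0,0,0,0.12,0,0,0,0,0,0,0.06,0,0,0])

```text
t: 31.02
eef_pos: [512.5, 317.5, 48.0]
orientation: [0.781, 0.625, -0.001, 0.001]
contact_force: [-0.0, -0.1, -1.8]
grip_width: 23.9
```

```bash
python3 -c "
from h import *
go(HG+[0,0,0],HY)"
```

```text
t 31.02 tcp [512.5 317.5  48. ] F [-0.  -0.1 -1.8] w 23.9
 now-axes units [0.01 0.01 0.  ]  goal-axes [0.01 0.01 0.  ]  turn [-0.    0.01  0.  ] toolz [-0.001 -0.002 -1.   ]
```

servo_tool(commands=[0,0.01,0.01,0.04,0,0,0,0,0,0,0.03,0,0,0])

```text
t: 31.28
eef_pos: [513.2, 317.9, 45.7]
orientation: [0.781, 0.625, -0.0, 0.001]
contact_force: [-0.8, -1.1, 4.7]
grip_width: 24.1
```

Contact; release and rise.

servo_tool(commands=[0.6,0,0,0,0,0,0,0.6,0,0,0,0,0,0,0.6,0,0,0,0,0,0,0.6,0,0,-0.6,0,0,0,0.6,0,0,-1,0,0,0,0.6,0,0,-1,0,0,0,0.6,-0.5,0,-1,0,0,0,0.6,-1,0,0,0,0,0,0.6,-1,0,0,0,0,0,0.6,-1,0,0,0,0,0])

```text
t: 32.52
eef_pos: [483.8, 180.8, 195.8]
orientation: [0.779, 0.627, 0.002, 0.002]
contact_force: [-0.1, 0.1, -0.2]
grip_width: 54.5
```

```bash
python3 - <<'E'
from h import *
import pickle
t=arm.grab_frame("top");s=arm.grab_frame("scene");pickle.dump((t,s),open("f3.pkl","wb"))
crop(s,340,90,440,180,"s17"); crop(t,100,140,560,320,"t17")
for n,f in(("top",t),("scene",s)):
    w=cloud(f); hsv=cv2.cvtColor(f["pixels"],cv2.COLOR_RGB2HSV)
    print(n,rectz(w,78,95,(440,590,260,380)))
    print(rectz(w,15,70,(380,620,-480,-230)))
E
```

```text
top (((512.902099609375, 317.3133239746094), (42.99052047729492, 23.47963523864746), 78.45449829101562), np.int64(183), np.float64(85.55691908436438), array([515.83563, 320.57675], dtype=float32))
(((525.3116455078125, -340.3829345703125), (26.38787841796875, 144.7138214111328), 14.744239807128906), np.int64(857), np.float64(24.356094038151014), array([ 525.39026, -337.25372], dtype=float32))
scene (((515.8816528320312, 317.7529296875), (43.75101852416992, 25.875751495361328), 72.40814208984375), np.int64(182), np.float64(86.50245282710318), array([517.18933, 316.3666 ], dtype=float32))
(((528.0839233398438, -339.4580078125), (29.012388229370117, 144.4062957763672), 14.654356956481934), np.int64(1427), np.float64(24.981513563375074), array([ 532.0679 , -343.03958], dtype=float32))
```

View pics/s17.png

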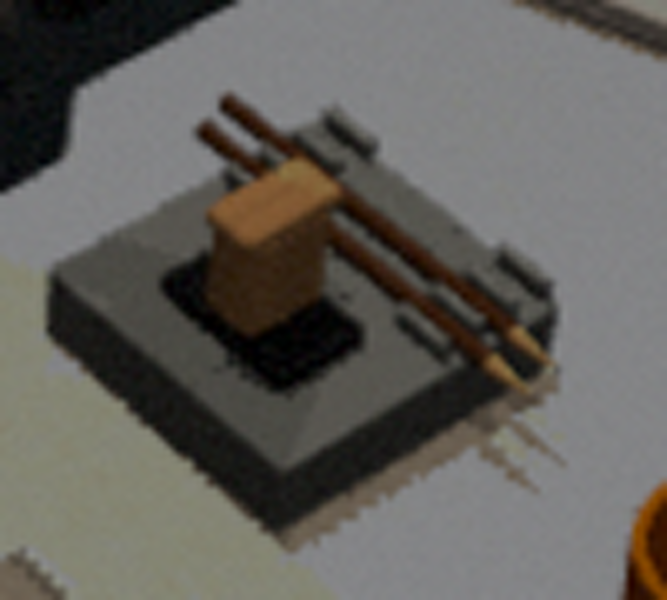

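View pics/t17.png

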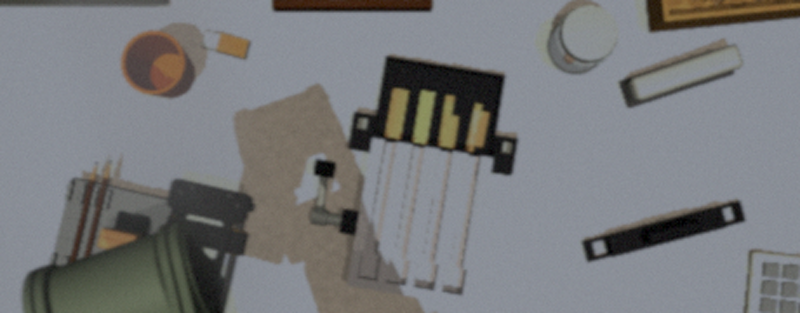

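servo_tool(commands=[1,0,0,0,0,0,1,1,0,0,0,0,0,1,1,0,0,0,0,0,1,1,0,0,0,0,0,1,1,0,0,0,0,0,1,1,0,0,0,0,0,1,1,0,0,0,0,0,1,1,0,0,0,0,0,1])

```text
t: 33.62
eef_pos: [484.9, 184.2, 196.3]
orientation: [0.995, 0.099, 0.004, -0.002]
contact_force: [-0.5, -0.7, -0.2]
grip_width: 91.3
```

```bash
cat >> h.py <<'E'
CV=np.array([526.7,-339.9,0]); CY=np.radians(14.7-90)
E
python3 -c "
from h import *
go(CV+[0,0,120],CY)"
```

```text
t 33.62 tcp [484.9 184.2 196.3] F [-0.5 -0.7 -0.2] w 91.3
 now-axes units [-1.56 13.06  1.86]  goal-axes [-2.31 12.94  1.91]  turn [-0.02 -0.06 -0.42] toolz [ 0.008  0.004 -1.   ]
```

servo_tool(commands=[1,0,0,0,0,-0.06,-0.42,1,-0.18,1,0,0,0,0,1,-0.18,1,0,0,0,0,1,-0.18,1,0,0,0,0,1,-0.18,1,0,0,0,0,1,-0.18,1,0,0,0,0,1,-0.18,1,0,0,0,0,1,-0.18,1,0,0,0,0,1,-0.18,1,0,0,0,0,1,-0.18,1,0,0,0,0,1,-0.18,1,0,0,0,0,1,-0.18,1,0,0,0,0])

```text
t: 35.12
eef_pos: [531.6, -264.8, 194.5]
orientation: [0.991, 0.133, 0.005, -0.003]
contact_force: [0.8, -0.3, 0.0]
grip_width: 91.1
```

```bash
python3 -c "
from h import *
go(CV+[0,0,120],CY)"
```

```text
t 35.12 tcp [ 531.6 -264.8  194.5] F [ 0.8 -0.3  0. ] w 91.1
 now-axes units [-0.63  1.79  1.85]  goal-axes [-0.6   1.79  1.86]  turn [-0.03 -0.08  0.08] toolz [ 0.009  0.007 -1.   ]
```

Before coming down, look again whether the cover stayed.

servo_tool(commands=[1,-0.3,0.85,0,0,-0.08,0.08,1,-0.3,0.85,0,0,0,0,1,0,0,0.8,0,0,0,1,0,0,0.5,0,0,0,1,0,0,0,0,0,0])

```text
t: 35.75
eef_pos: [530.2, -341.3, 139.9]
orientation: [0.992, 0.126, 0.001, -0.002]
contact_force: [-0.1, 0.3, 1.6]
grip_width: 91.2
```

```bash
python3 - <<'E'
from h import *
go(CV+[0,0,80],CY)
s=arm.grab_frame("scene");t=arm.grab_frame("top")
crop(s,80,240,260,420,"s18")
w=cloud(s);print(rectz(w,15,70,(380,620,-480,-230)))
E
```

```text
t 35.75 tcp [ 530.2 -341.3  139.9] F [-0.1  0.3  1.6] w 91.2
 now-axes units [-0.08 -0.05  1.5 ]  goal-axes [-0.08 -0.05  1.5 ]  turn [-0.02 -0.02 -0.03] toolz [ 0.002  0.004 -1.   ]
(((527.8113403320312, -339.4151611328125), (28.186641693115234, 144.1581268310547), 14.76149845123291), np.int64(1428), np.float64(24.75945346361044), array([ 532.0112 , -343.12698], dtype=float32))
```

View pics/s18.png

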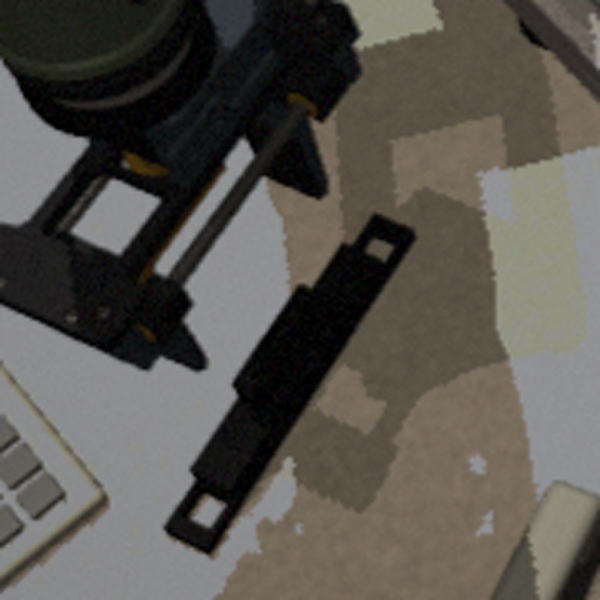

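servo_tool(commands=[1,0,-0.05,0.8,-0.02,-0.02,-0.03,1,0,0,0.8,0,0,0,1,0,0,0.6,0,0,0,1,0,0,0.2,0,0,0])

```text
t: 36.35
eef_pos: [536.8, -341.4, 50.5]
orientation: [0.992, 0.129, 0.007, 0.006]
contact_force: [0.5, -0.4, -0.1]
grip_width: 91.3
```

```bash
python3 -c "
from h import *
go(CV+[2.9,.8,27],CY)"
```

```text
t 36.35 tcp [ 536.8 -341.4   50.5] F [ 0.5 -0.4 -0.1] w 91.3
 now-axes units [-0.17 -0.11  0.58]  goal-axes [-0.16 -0.1   0.59]  turn [ 0.09 -0.09  0.02] toolz [ 0.015 -0.009 -1.   ]
```

servo_tool(commands=[1,-0.17,-0.11,0.3,0.09,-0.09,0.02,1,0,0,0.2,0,0,0,1,0,0,0,0,0,0])

```text
t: 36.72
eef_pos: [530.5, -339.6, 31.6]
orientation: [0.992, 0.128, 0.001, 0.001]
contact_force: [-0.8, 0.1, -0.3]
grip_width: 91.2
```

```bash
python3 -c "
from h import *
go(CV+[2.9,.8,27],CY)"
```

```text
t 36.73 tcp [ 530.5 -339.6   31.6] F [-0.8  0.1 -0.3] w 91.2
 now-axes units [-0.02 -0.02  0.11]  goal-axes [-0.02 -0.02  0.11]  turn [ 0.02 -0.01  0.  ] toolz [ 0.002 -0.002 -1.   ]
```

servo_tool(commands=[1,-0.02,-0.02,0.12,0.02,0,0,0,0,0,0,0,0,0,0,0,0,0,0,0,0,0,0,0,0,0,0,0,0,0,0,0,0,0,0,0,0,0,0,0,0,0])

```text
t: 37.48
eef_pos: [530.3, -339.6, 27.8]
orientation: [0.992, 0.128, 0.002, 0.001]
contact_force: [-0.2, -0.1, -0.3]
grip_width: 63.9
```

```bash
python3 -c "
from h import *
go(CV+[2.9,.8,27],CY)"
```

```text
t 37.48 tcp [ 530.3 -339.6   27.8] F [-0.2 -0.1 -0.3] w 63.9
 now-axes units [-0.01 -0.02  0.02]  goal-axes [-0.01 -0.02  0.02]  turn [ 0.01 -0.03 -0.  ] toolz [ 0.004 -0.001 -1.   ]
```

servo_tool(commands=[0,0,0,-0.5,0,0,0,0,0,0,-0.9,0,0,0,0,0,0,-0.9,0,0,0,0,0,0,-0.4,0,0,0,0,0,0,0,0,0,1,0,0,0,0,0,0,1,0,0,0,0,0,0,1])

```text
t: 38.35
eef_pos: [527.8, -338.1, 135.3]
orientation: [0.996, -0.088, -0.001, -0.002]
contact_force: [-0.7, 0.3, -1.1]
grip_width: 63.4
```

```bash
python3 - <<'E'
from h import *
go(p2w([103.5,0,125]),PY-np.pi/2)
s=arm.grab_frame("scene");t=arm.grab_frame("top")
crop(s,80,200,260,400,"s19")
E
```

```text
t 38.35 tcp [ 527.8 -338.1  135.3] F [-0.7  0.3 -1.1] w 63.4
 now-axes units [ 1.64 -7.47  0.28]  goal-axes [ 1.72 -7.45  0.26]  turn [-0.02  0.02 -0.08] toolz [-0.002  0.004 -1.   ]
```

View pics/s19.png

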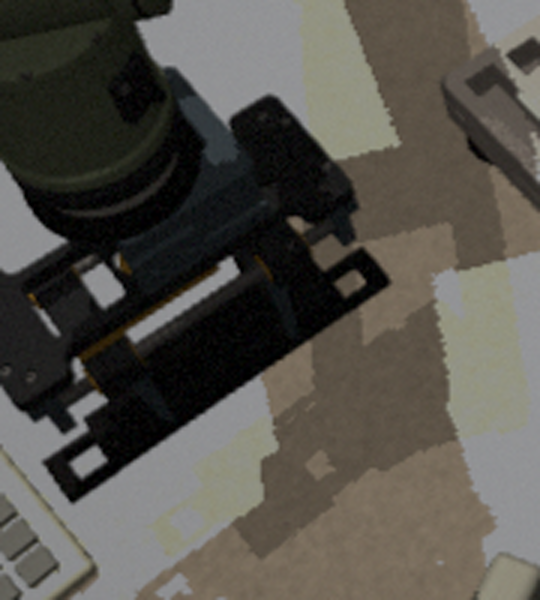

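servo_tool(commands=[0,0.22,-0.93,0,0,0,-0.08,0,0.22,-0.95,0,0,0,0,0,0.22,-0.95,0,0,0,0,0,0.22,-0.95,0,0,0,0,0,0.22,-0.95,0,0,0,0,0,0.22,-0.95,0,0,0,0,0,0.22,-0.95,0,0,0,0,0,0.1,-0.6,0,0,0,0,0,0,0,0,0,0,0])

```text
t: 39.58
eef_pos: [637.0, -53.5, 129.5]
orientation: [0.998, -0.067, -0.006, -0.003]
contact_force: [0.2, -0.5, -1.3]
grip_width: 63.8
```

```bash
python3 - <<'E'
from h import *
go(p2w([103.5,0,110]),PY-np.pi/2)
E
```

```text
t 39.58 tcp [637.  -53.5 129.5] F [ 0.2 -0.5 -1.3] w 63.8
 now-axes units [0.2  0.02 0.49]  goal-axes [0.19 0.02 0.49]  turn [-0.03  0.09  0.21] toolz [-0.012  0.006 -1.   ]
```

servo_tool(commands=[0,0.2,0.02,0.3,-0.03,0.09,0.21,0,0,0,0.1,0,0,0,0,0,0,0,0,0,0])

```text
t: 39.95
eef_pos: [643.8, -57.9, 111.0]
orientation: [0.997, -0.083, -0.001, 0.001]
contact_force: [-0.1, 0.1, -0.1]
grip_width: 63.6
```

```bash
python3 - <<'E'
from h import *
go(p2w([103.5,0,110]),PY-np.pi/2)
s=arm.grab_frame("scene");t=arm.grab_frame("top")
crop(s,240,160,400,340,"s20");crop(t,280,160,420,260,"t20")
E
```

```text
t 39.95 tcp [643.8 -57.9 111. ] F [-0.1  0.1 -0.1] w 63.6
 now-axes units [ 0.01 -0.06  0.02]  goal-axes [ 0.01 -0.06  0.02]  turn [ 0.01  0.02 -0.01] toolz [-0.002 -0.001 -1.   ]
```

View pics/s20.png

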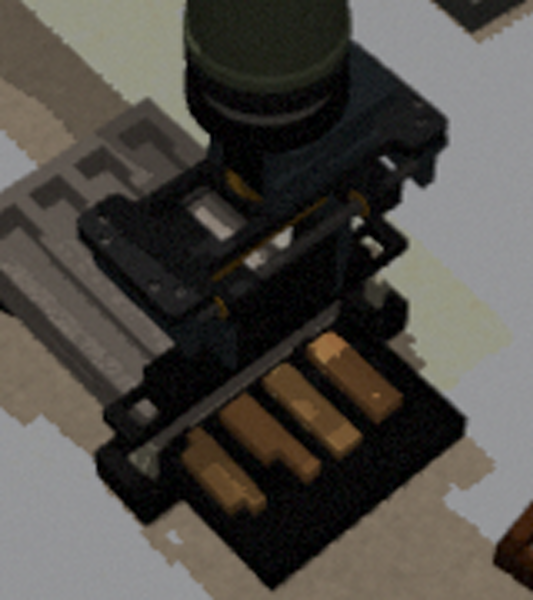

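View pics/t20.png

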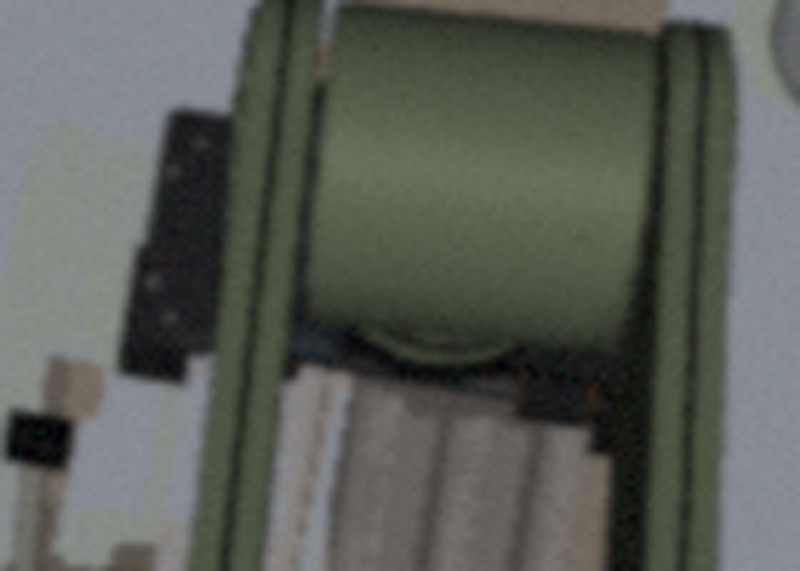

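```bash
python3 - <<'E'
from h import *
s=arm.grab_frame("scene")
w=cloud(s);q=w2p(w.reshape(-1,3))
for sg in(1,-1):
    k=(abs(q[:,0]-100)<35)&(sg*q[:,1]>70)&(sg*q[:,1]<110)&(q[:,2]>86)&(q[:,2]<100)
    a=q[k]; print(sg,k.sum(),np.percentile(a,[0,3,50,97,100],axis=0).round(1).tolist())
    h=(abs(q[:,0]-100)<14)&(abs(q[:,1]-sg*86)<10)&(q[:,2]>40)&(q[:,2]<62); print(" hook",h.sum(), q[h].mean(0) if h.any() else None)
k=(abs(q[:,0]-100)<35)&(abs(q[:,1])<110)&(q[:,2]>86)&(q[:,2]<112)
for y in range(-95,100,8):
    a=q[k&(abs(q[:,1]-y)<4)]
    if len(a)>3: print(y,len(a),a[:,0].min().round(1),a[:,0].max().round(1))
pl()
E
```

```text
1 122 [[87.3, 70.0, 86.2], [88.4, 74.2, 87.2], [104.9, 89.2, 92.9], [113.4, 99.0, 96.6], [114.3, 99.7, 97.6]]
 hook 37 [103.81734796  86.43707222  49.48297797]
-1 219 [[85.8, -101.7, 86.1], [87.6, -100.9, 86.8], [101.7, -88.8, 93.1], [113.3, -72.3, 98.3], [114.1, -70.6, 99.9]]
 hook 53 [103.41275541 -88.44738245  49.95508999]
-95 66 86.0 113.8
-87 37 87.3 113.2
-79 41 85.8 113.5
-71 115 86.4 114.6
-63 79 87.0 114.0
-55 80 86.9 114.6
-47 53 98.9 114.4
-39 38 98.2 121.3
-31 9 111.7 113.8
-23 31 107.2 114.2
-15 40 105.8 113.9
-7 40 106.1 114.5
1 37 104.8 113.9
9 38 105.5 113.9
17 38 105.3 114.8
25 36 104.8 114.6
33 30 104.4 119.9
41 7 112.3 113.3
49 12 111.7 114.2
57 33 104.8 114.7
65 47 99.9 114.6
73 18 97.6 114.3
81 24 87.3 113.4
89 53 87.4 113.7
97 34 91.6 113.3
t 40.10 plate [103.7  -2.2 111.8] F plate [-0.6 -0.9 -0.3] yaw -99.51 w 63.8 toolz [-0.001 -0.001 -1.   ]
```

servo_tool(commands=[0,0.03,-0.03,0.25,0,0,0,0,0,0,0.2,0,0,0,0,0,0,0,0,0,0])

```text
t: 40.48
eef_pos: [645.6, -56.9, 92.8]
orientation: [0.997, -0.083, -0.0, 0.001]
contact_force: [-0.6, 0.3, -0.9]
grip_width: 63.8
```

```bash
python3 - <<'E'
from h import *
pl()
go(p2w([104.8,-0.8,90]),PY-np.pi/2)
E
```

```text
t 40.48 plate [104.9  -1.3  92.8] F plate [-0.6  0.2 -0.9] yaw -99.53 w 63.8 toolz [-0.001 -0.001 -1.   ]
t 40.48 tcp [645.6 -56.9  92.8] F [-0.6  0.3 -0.9] w 63.8
 now-axes units [-0.   -0.01  0.07]  goal-axes [-0.   -0.01  0.07]  turn [ 0.01  0.   -0.02] toolz [-0.001 -0.001 -1.   ]
```

```bash
python3 - <<'E'
from h import *
s=arm.grab_frame("scene");crop(s,250,190,390,320,"s21")
w=cloud(s);q=w2p(w.reshape(-1,3))
for sg in(1,-1):
    k=(abs(q[:,0]-100)<35)&(sg*q[:,1]>70)&(sg*q[:,1]<110)&(q[:,2]>68)&(q[:,2]<80)
    a=q[k]; print(sg,k.sum(),np.percentile(a,[0,3,50,97,100],axis=0).round(1).tolist())
    # window: inner hole extents
    for y in (76,79,82,85,88):
        b=a[abs(a[:,1]-sg*y)<1.5]; print(y,np.sort(b[:,0]).round(0).tolist())
E
```

```text
1 109 [[89.3, 70.2, 68.0], [90.7, 72.9, 68.1], [107.0, 91.3, 74.5], [115.0, 99.4, 77.4], [115.4, 100.3, 77.8]]
76 [114.0, 114.0, 114.0]
79 [110.0, 111.0, 112.0, 113.0, 114.0, 115.0]
82 [90.0, 91.0, 91.0, 93.0, 93.0, 112.0, 112.0, 114.0, 114.0, 114.0]
85 [89.0, 91.0, 91.0, 92.0, 92.0, 94.0, 111.0, 113.0, 113.0, 115.0, 115.0]
88 [93.0, 93.0, 107.0, 110.0, 112.0, 113.0, 114.0, 115.0]
-1 195 [[87.9, -100.8, 68.2], [89.0, -99.9, 68.7], [102.7, -88.8, 74.3], [114.9, -71.3, 78.1], [115.5, -71.1, 79.3]]
76 [89.0, 91.0, 92.0, 92.0, 110.0, 111.0, 115.0, 115.0, 115.0]
79 [89.0, 90.0, 91.0, 91.0, 92.0, 93.0, 111.0, 112.0, 113.0, 114.0, 114.0, 115.0, 115.0, 115.0]
82 [90.0, 91.0, 92.0, 93.0, 93.0, 93.0, 111.0, 112.0, 113.0, 114.0, 114.0, 115.0]
85 [90.0, 91.0, 91.0, 92.0, 93.0, 111.0, 111.0, 111.0, 113.0, 114.0, 115.0]
88 [90.0, 90.0, 90.0, 91.0, 92.0, 92.0, 93.0, 111.0, 112.0, 112.0, 114.0, 114.0]
```

View pics/s21.png

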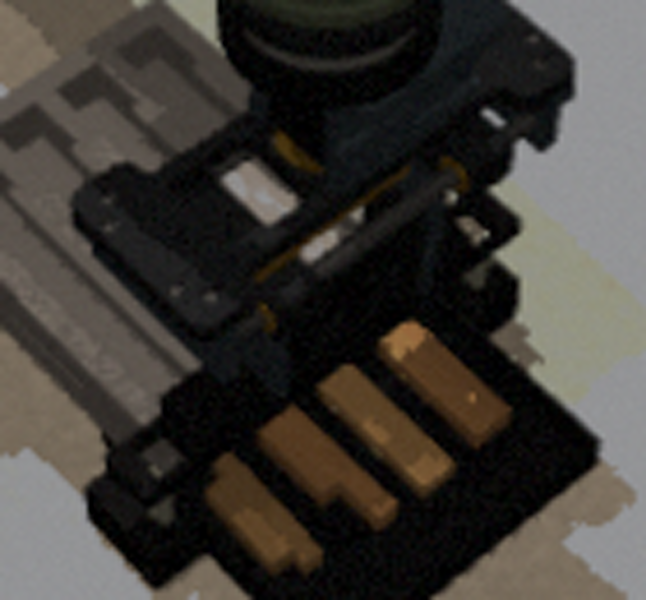

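servo_tool(commands=[0,0,0,0.2,0,0,0,0,0,0,0.12,0,0,0])

```text
t: 40.78
eef_pos: [646.4, -56.9, 80.2]
orientation: [0.997, -0.083, 0.001, 0.001]
contact_force: [-0.2, -0.2, -1.5]
grip_width: 64.1
```

```bash
python3 - <<'E'
from h import *
pl()
go(p2w([104.8,-0.8,58]),PY-np.pi/2)
E
```

```text
t 40.77 plate [105.6  -1.1  80.2] F plate [-0.2 -0.2 -1.5] yaw -99.52 w 64.1 toolz [ 0.001 -0.001 -1.   ]
t 40.77 tcp [646.4 -56.9  80.2] F [-0.2 -0.2 -1.5] w 64.1
 now-axes units [-0.02 -0.01  0.56]  goal-axes [-0.02 -0.01  0.56]  turn [ 0.01 -0.01 -0.01] toolz [ 0.001 -0.001 -1.   ]
```

servo_tool(commands=[0,-0.02,0,0.15,0,0,0,0,0,0,0.1,0,0,0])

```text
t: 41.02
eef_pos: [646.5, -56.6, 70.6]
orientation: [0.997, -0.083, 0.002, 0.0]
contact_force: [0.2, 0.7, 1.3]
grip_width: 63.7
```

```bash
python3 - <<'E'
from h import *
pl()
E
```

```text
t 41.02 plate [105.6  -0.9  70.6] F plate [0.1 0.7 1.3] yaw -99.52 w 63.7 toolz [ 0.004 -0.001 -1.   ]
```

Contact with the barbs starting (force +1.3 vs −1.5). Push on.

servo_tool(commands=[0,-0.02,0,0.12,0.02,0,0,0,0,0,0.12,0,0,0,0,0,0,0.12,0,0,0])

```text
t: 41.4
eef_pos: [646.1, -56.4, 57.6]
orientation: [0.997, -0.083, 0.003, -0.001]
contact_force: [-7.1, 1.9, 30.3]
grip_width: 63.9
```

```bash
python3 - <<'E'
from h import *
pl()
E
```

```text
t 41.40 plate [105.2  -0.7  57.6] F plate [-7.3  0.8 30.3] yaw -99.52 w 63.9 toolz [ 0.006  0.002 -1.   ]
```

servo_tool(commands=[0,0,0,0.1,0,0,0,0,0,0,0.1,0,0,0])

```text
t: 41.65
eef_pos: [646.1, -56.3, 57.6]
orientation: [0.997, -0.083, 0.004, -0.001]
contact_force: [-6.7, 0.8, 23.0]
grip_width: 63.9
```

```bash
python3 - <<'E'
from h import *
pl()
s=arm.grab_frame("scene");crop(s,250,190,390,320,"s22")
w=cloud(s);q=w2p(w.reshape(-1,3))
for sg in(1,-1):
    k=(abs(q[:,0]-102)<13)&(sg*q[:,1]>95)&(sg*q[:,1]<99.5)&(q[:,2]>20)
    a=q[k]; print(sg,k.sum(),np.percentile(a[:,2],[5,50,95]).round(1).tolist())
E
```

```text
t 41.65 plate [105.2  -0.7  57.6] F plate [-6.8 -0.3 23. ] yaw -99.50 w 63.9 toolz [ 0.008  0.001 -1.   ]
1 15 [28.9, 40.6, 43.1]
-1 51 [30.1, 38.4, 41.9]
```

View pics/s22.png

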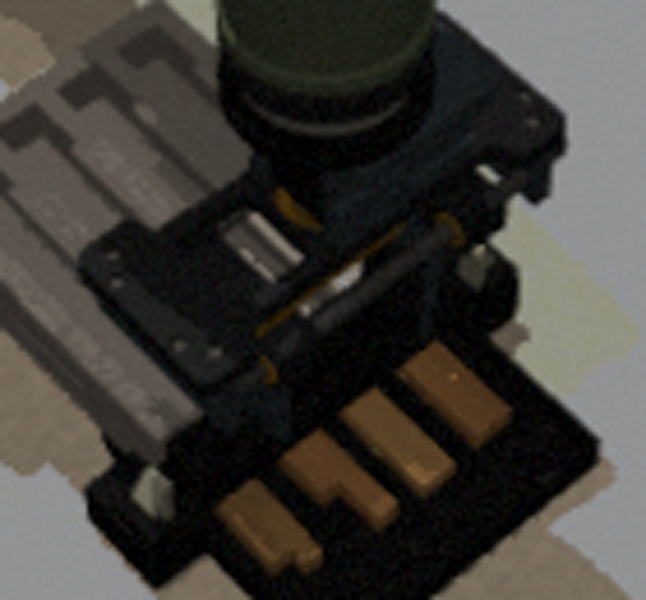

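servo_tool(commands=[0.9,0,0,0,0,0,0,0.9,0,0,0,0,0,0,0.9,0,0,0,0,0,0,0.9,0,0,-0.6,0,0,0,0.9,0,0,-1,0,0,0,0.9,0,0,-1,0,0,0,0.9,0,0,-1,0,0,0,0.9,-1,0.5,-0.5,0,0,0,0.9,-1,1,0,0,0,0,0.9,-1,1,0,0,0,0,0.9,-1,1,0,0,0,0,0.9,-1,1,0,0,0,0])

```text
t: 43.2
eef_pos: [413.9, -203.8, 219.0]
orientation: [0.997, -0.079, -0.001, -0.0]
contact_force: [-0.2, -0.7, -0.2]
grip_width: 82.4
```

```bash
python3 - <<'E'
from h import *
pl()
s=arm.grab_frame("scene");t=arm.grab_frame("top");crop(s,220,160,400,320,"s23");crop(t,260,140,420,300,"t23")
for n,f in(("s",s),("t",t)):
  w=cloud(f);q=w2p(w.reshape(-1,3))
  for sg in(1,-1):
    k=(abs(q[:,0]-101)<14)&(sg*q[:,1]>94)&(sg*q[:,1]<99)&(q[:,2]>20)
    a=q[k]; print(n,sg,k.sum(),np.percentile(a,[5,50,95],axis=0).round(1).tolist())
    k=(abs(q[:,0]-101)<14)&(sg*q[:,1]>40)&(sg*q[:,1]<70)&(q[:,2]>20)
    a=q[k]; print(n,'bar',sg,k.sum(),np.percentile(a,[5,50,95],axis=0).round(1).tolist())
    k=(abs(q[:,0]-100)<9)&(abs(q[:,1]-sg*86)<8)&(q[:,2]>46)
    a=q[k]; print(n,'hook',sg,k.sum(),a.mean(0).round(1))
cv2.imwrite("pics/sfull.png",s["pixels"][:,:,::-1])
E
```

```text
t 43.20 plate [ -99.7 -184.   219. ] F plate [-0.1 -0.7 -0.2] yaw -99.12 w 82.4 toolz [-0.001  0.    -1.   ]
s 1 23 [[91.9, 94.4, 24.2], [109.4, 97.2, 39.8], [114.8, 98.6, 42.7]]
s bar 1 213 [[91.1, 41.8, 34.6], [106.2, 55.4, 53.4], [114.7, 68.8, 56.6]]
s hook 1 30 [102.1  86.1  53.2]
s -1 46 [[89.0, -98.9, 29.9], [101.9, -96.9, 38.8], [114.3, -94.4, 41.8]]
s bar -1 257 [[90.7, -68.3, 36.8], [105.5, -55.2, 53.5], [114.7, -41.2, 56.1]]
s hook -1 50 [101.9 -87.7  53.1]
t 1 30 [[87.5, 94.2, 34.7], [99.8, 96.3, 38.0], [111.9, 98.5, 41.6]]
t bar 1 177 [[88.1, 41.7, 48.8], [99.5, 55.1, 52.8], [111.6, 68.2, 56.4]]
t hook 1 26 [99.2 87.2 54. ]
t -1 27 [[89.3, -98.7, 34.5], [100.2, -96.6, 39.0], [111.6, -94.3, 44.4]]
t bar -1 175 [[88.3, -68.3, 49.4], [99.7, -54.7, 53.4], [111.1, -41.4, 57.5]]
t hook -1 26 [ 99.4 -88.3  53.7]
```

View pics/s23.png

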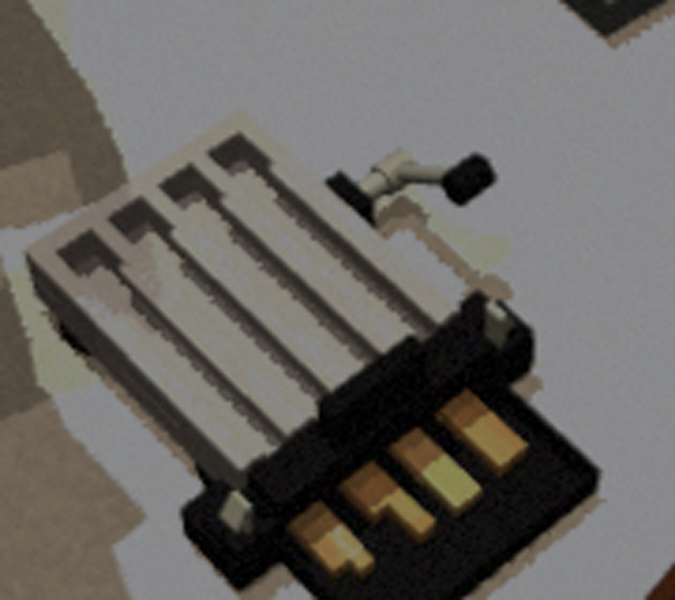

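View pics/t23.png

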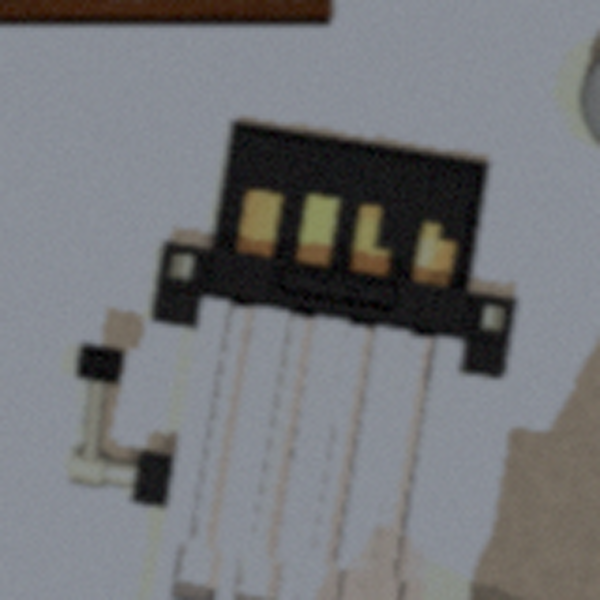

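View pics/sfull.png

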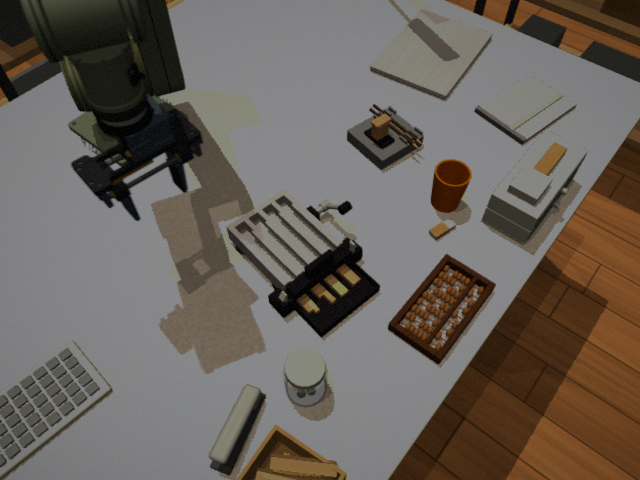

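servo_tool(commands=[0.9,0,0,0,0,0,0,0.9,0,0,0,0,0,0,0.9,0,0,0,0,0,0])

```text
t: 43.68
eef_pos: [412.9, -204.2, 218.4]
orientation: [0.997, -0.082, -0.002, -0.0]
contact_force: [0.2, 0.5, -0.2]
grip_width: 81.9
```

```bash
python3 - <<'E'
from h import *
for n in("top","scene"):
    f=arm.grab_frame(n)
    w=cloud(f); m=(f["pixels"].max(2)<75)&(w[...,2]>50)&(w[...,2]<120)
    q=w2p(w[m]); q=q[(abs(q[:,1]-121)<16)&(q[:,0]<70)&(q[:,0]>-115)]; print(np.percentile(q,[2,50,98],axis=0).round(1).tolist())
    print(rectz(w,78,95,(440,590,260,380))[:3])
print(arm.finish_job())
E
```

```text
[[27.9, 109.6, 73.6], [36.8, 120.2, 82.6], [45.6, 130.7, 88.7]]
(((512.8292236328125, 317.60125732421875), (43.458213806152344, 24.087127685546875), 77.38619995117188), np.int64(250), np.float64(85.33100654848317))
[[12.7, 109.6, 53.4], [41.0, 118.6, 82.3], [49.1, 131.5, 87.3]]
(((516.35595703125, 318.02142333984375), (44.58494567871094, 26.18289566040039), 77.95824432373047), np.int64(181), np.float64(86.8140365020862))
the job is handed in; nothing more can be done
None
```

The job is done and handed in at about 44 s of robot time; no verdict was reported.

- **Lever:** I swung it over to its stop. My release pulled it back about 4°, so I pressed it down again with shut fingers before going on. The last view shows the knob leaning about 50° to +x, which is the locked position.
- **Offcuts:** All four were present. I drove them out with the scraper, one slot at a time. They lie flat in the tray, tops at or below about 20 mm, and the slots are empty.
- **Scraper:** It went back into its opening after the last slot and before the cover went on. It stands upright, with its cap at about z 86 mm, within about 2 mm of where it started.
- **Cover:** I pushed it straight down until it met about 30 N of resistance at the bottom. Both flange tops measure 38–40 mm (40 expected) and the bar top 53–54 mm (54 expected). The hooks stand within about 1 mm of where they first were, so both appear to have clicked. I could not read the hook joints directly.
- **Other things:** In the last picture the pencils, pot, stapler, jar and eraser look undisturbed. I checked those by eye only.

The two cameras disagree by about 2 to 3.5 mm along x. I averaged them and used the grip on the scraper as a cross-check.

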